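# Walk the upright power supply into its bay

## Task

The heavy upright power supply is to be parked in its bay: walk it there by tipping it onto one end, swinging the other end forward, setting that down and pivoting on it in turn, first across the aluminium rail and then over the bay's front lip, always keeping one foot on the bench and never lifting the unit clear. Leave it standing level on both feet inside the bay, square to the back fence, and let go of it. Do not disturb the tape measure, sanding block, roll of tape, tin or jar on the bench.

Things in the scene. Friction and masses are not known exactly. Their poses are not given: they have to be found in the camera images.
- supply: Upright power supply: grey metal case 42 mm thick (own x), 124 mm wide (own y), 140 mm tall, on two 16 mm high rubber skid feet, 156 mm in all; 0.65 to 1.0 kg, spread evenly. Origin at the middle of the underside of the feet, z up. Own +x, opposite to the dark-panelled front, points roughly (within 40 degrees) the way into the bay. The flat-topped case can be gripped across its thickness near the top.
- supply_center (a point): Centre of the power supply, 78 mm above the underside of its feet, same axes as the body. Between the feet the case's underside is 16 mm above the bench, so it can stand astride the rail or the lip.
- foot_left (a point): Underside centre of the left foot, 55 mm to own +y from the middle of the supply, same axes; at height 0 when it stands. Each foot is 40 mm long (own x) and 14 mm wide (own y); its outer edge is flush with the end of the case, 62 mm from the middle.
- foot_right (a point): Underside centre of the right foot, 55 mm to own -y from the middle of the supply, same axes; made like the left one.
- bay: Fixed bay to the right; the bench is its floor. Origin: middle of the floor; own +x is the way in. Aluminium front lip 10 mm high, x = -45 to -35 mm, between the cheeks. Plywood back fence 40 mm high, x = 35 to 50, y = -102 to 102 mm. Plywood cheeks 30 mm high, |y| = 90 to 102, x = -45 to 35 mm. Free floor 70 x 180 mm.
- rail: Fixed aluminium rail on the bench in front of the bay, 10 mm wide (own x), 240 mm long (own y), 10 mm high; origin at the middle of its underside; own +x points roughly towards the bay. It lies 126 to 140 mm before the bay's origin.
- bench_vice: The fixed bench vice, jaws shut, 138 mm high. Own +x points away from the robot. From its origin (under its middle, on the bench) it reaches 68 mm to own +x, 114 mm to own -x and 75 mm either way in own y.
- tape_measure: Tape measure lying on its side, 64 x 84 x 35 mm (x, y, z), loose, about 0.24 kg; origin under its centre. Leave it alone.
- sanding_block: Cork sanding block, 62 x 101 x 28 mm (x, y, z), loose, light; origin under its centre. Leave it alone.
- masking_tape: Roll of masking tape lying flat, 104 mm across, 25 mm high, loose, light; origin under its centre. Leave it alone.
- tin: Round low tin, 56 mm across, 21 mm high, loose; origin under its centre. Leave it alone.
- jar: Lidded jar of screws, 56 mm across, 72 mm high, loose; origin under its centre. Leave it alone.

How it is judged:
By the outcome, as a careful person would: the job done as asked, in the order asked, and still so for the second after the job is handed in, with the robot touching nothing.
It also fails if it takes over 72 s, if anything falls off the work surface, if the arm or the gripper's body presses on something with over 40 N, if the wrist force passes 120 N, or if a joint passes its speed limit or range.

## Robot

A 7-joint arm with a two-finger parallel gripper is mounted at the origin on a cart in front of the work surface, level with it; the furniture and walls round the work are solid. World frame = base frame: x ahead of the robot, y to its left, z up, the work surface at z = 0. Lengths are in m, angles in rad, forces in N, time in s.
With the tool pointing down it reaches from about 0.4 to 0.85 m from the base axis. Payload 4.5 kg.
Tool frame: the origin (TCP) lies midway between the tips of the shut fingers; the grasp point (between the pads) lies 19 mm behind it (r.hold_point_z is the distance from the TCP to the grasp point, in m); z points along the fingers, y is the direction in which the jaws open and shut (so a half turn about z gives the same grasp; the last joint's range is limited). The gripper opens to 88 mm and grips with 3 to 60 N. Pads are 18 mm wide; open, the fingers measure 123 mm over their backs; the gripper's body (75 mm by 187 mm) begins 45 mm behind the grasp point.
Start: joints at [1.18, 0.689, -0.195, 1.565, 0.157, 0.902, -0.215], TCP at [0.258, -0.569, 0.239] pointing down, gripper open.
Joint ranges: [-3.01, 3.01], [-0.46, 2.08], [-1.47, 1.51], [0.13, 2.56], [-1, 4.14], [0.04, 2.09], [-2.66, 2.66]. Speed limits (rad/s): [2.57, 2.57, 3.14, 3.14, 3.14, 3.14, 3.14].

## Interface

Orientations are given as a unit quaternion [x, y, z, w].
In Python, from plant import r gives the robot as it stands. The module is installed in compiled form; this text tells all that it offers.
- The arm moves only by the tool move_arm, never from a script. Its arguments are lists of equal length, an entry for each row: "turn": the turn, a rotation vector about the tool's x, y, z in units of 2 pi rad (1.0 is 2 pi rad), a list of three; "dp": the shift along the tool's x, y, z in units of 2.5 cm (1.0 is 2.5 cm), a list of three; "jaw": the closure, from -1 (fully open) to 1 (shut), so that 0 is half open. In form: {"turn": [[wx, wy, wz], ...], "dp": [[x, y, z], ...], "jaw": [jaw, ...]}. A call has 1 to 10 rows; each row shifts and turns the commanded pose from where the row before left it, along the tool's axes as they then stand; what a row does not reach is not made up. A row lasts 1/12 s, in which the tool goes at most 41.7 mm and 7.16 degrees, less where a joint would pass 70% of its speed; a pose out of reach is approached as far as the arm can. A call with a number of a shift or a turn outside -1 to 1 is refused whole. A call with a gripper value outside its range is refused whole. The fingers move at their own pace and stop on an object; "newtons" is the grip in N (left out, the last holds). Time passes only in rows, so rows that do not move let the fingers close. It gives the time, the measured TCP pose, the force and the opening at its end, in the units of the state.
- r.get_state(): the state, without advancing time (a new reading comes with each control period).
- r.snapshot(name): name is "side" or "top" or "wrist"; returns a dict with "frame" (480x640x3 uint8, blue, green, red), "mtx" (3x3 intrinsics, pixels), "origin" and "orientation" of the camera in the world; the wrist camera has in their place "tool_from_camera" (4x4, takes a point from camera to tool coordinates, whose origin is the TCP and whose axes are the flange's). Camera axes: x right, y up, looking along -z (the intrinsics and any distortion apply to the point x, -y, -z); pixel columns grow to the right and rows downward; lengths in m; the calibration is good to about 2 mm. A picture is of the moment at which its call begins: read the wrist's pose just before it. There is no depth.
- r.finish_job(): hands the job in, once; it reports no verdict.
The state is a dict: "clock": time; "q": joint angles; "qd": joint speeds; "joint_torque": joint torques, N m; "tool_pos": TCP position; "eef_rot": TCP orientation; "contact_force": force on the tool from outside, world axes, zero at the start; "moment": the same for the moment, N m; "opening": opening from 0.0 (shut) to 1.0 (fully open).
Only numpy, scipy, OpenCV 4.12 (cv2) and the standard library are available. Lean on these libraries where they do the work, as an engineer would, in place of code of your own. Each camera call takes 0.05 s, during which the arm holds its last target.

## Working session

There is one attempt and no reset: what is moved stays moved. The work goes in short steps, Python scripts to look and compute and a tool call to move; the robot and the scene stay as the last step left them, time stands still between calls to the robot, and variables do not carry over. Pictures are saved under pics/ and viewed, and the job is handed in when it is done.

Besides the shell and the picture viewer there is one more tool, called after "Request:" by a JSON object that holds its "fn" and its "kwargs". move_arm: Moves the arm, as the interface text tells. Shifts and turns lie within -1 to 1; 1 stands for 2.5 cm of shift or 2 pi rad of turn. Its arguments: {"type":"object","properties":{"turn":{"type":"array","items":{"type":"array","items":{"type":"number","minimum":-1,"maximum":1}}},"dp":{"type":"array","items":{"type":"array","items":{"type":"number","minimum":-1,"maximum":1}}},"jaw":{"type":"array","items":{"type":"number"}},"newtons":{"type":"number"}},"required":["turn","dp","jaw"]}

```bash
ls; mkdir -p pics; python3 - <<'E'
from plant import r
import cv2
s=r.get_state(); print(s, r.hold_point_z)
for n in ("side","top","wrist"):
    d=r.snapshot(n); cv2.imwrite(f"pics/a_{n}.png",d["frame"]); print(n,{k:v for k,v in d.items() if k!="frame"})
E
```

```text
pics
{'clock': 0.0, 'q': array([ 1.17980303,  0.68995048, -0.19453225,  1.56635196,  0.15731192,
        0.90249611, -0.21509613]), 'qd': array([-0.00091414,  0.0003551 , -0.00021981,  0.00093055, -0.00109817,
        0.00268274,  0.00040049]), 'joint_torque': array([ 1.19663237e-04, -5.27555859e+01, -1.26680911e+00, -1.53428435e+01,
       -5.25914936e-02,  6.77533069e-03,  1.87236465e-04]), 'tool_pos': array([ 0.25728221, -0.56889255,  0.2379293 ]), 'eef_rot': array([ 9.77516427e-01,  2.10857334e-01, -2.55434584e-04, -8.69101871e-04]), 'contact_force': array([-0.58361587,  0.1311606 , -0.60128716]), 'moment': array([-0.00564   ,  0.00212597,  0.0267526 ]), 'opening': 0.997250223128935} 0.0187
side {'mtx': array([[508.46085018,   0.        , 317.50970092],
       [  0.        , 508.46085018, 231.54121055],
       [  0.        ,   0.        ,   1.        ]]), 'origin': array([ 0.5060142 , -0.59318263,  0.70154535]), 'orientation': array([ 0.40452825, -0.02134773, -0.03010717,  0.91378046])}
top {'mtx': array([[451.94633936,   0.        , 324.15711887],
       [  0.        , 451.94633936, 233.53747003],
       [  0.        ,   0.        ,   1.        ]]), 'origin': array([0.38644309, 0.09960022, 0.90616705]), 'orientation': array([-0.07493798,  0.07538696,  0.70933383, -0.69681176])}
wrist {'mtx': array([[360.1386236 ,   0.        , 326.72159304],
       [  0.        , 360.1386236 , 236.06899648],
       [  0.        ,   0.        ,   1.        ]]), 'tool_from_camera': array([[-9.57317123e-05,  9.52313223e-01,  3.05122133e-01,
         7.79383605e-02],
       [ 9.99999972e-01,  1.57476186e-04, -1.77748313e-04,
        -6.26786020e-05],
       [-2.17321539e-04,  3.05122107e-01, -9.52313211e-01,
        -1.45290183e-01],
       [ 0.00000000e+00,  0.00000000e+00,  0.00000000e+00,
         1.00000000e+00]])}
```

View pics/a_side.png

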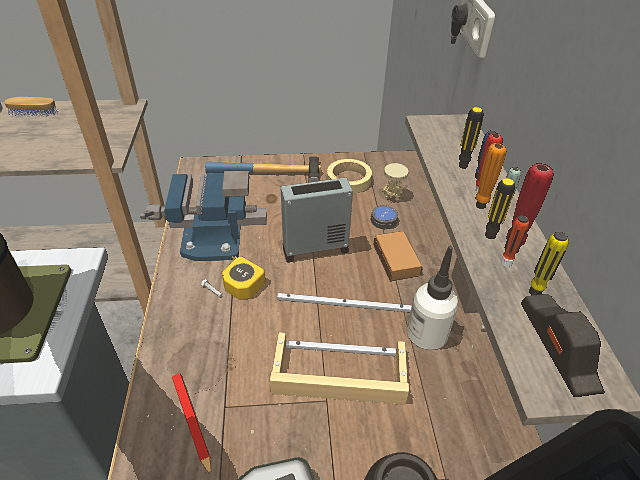

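View pics/a_top.png

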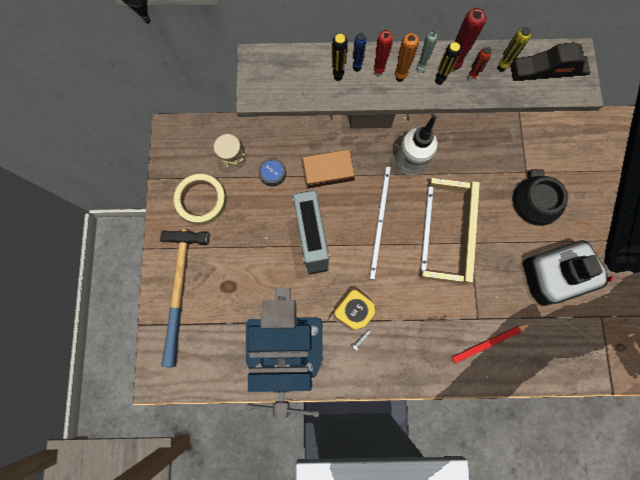

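View pics/a_wrist.png

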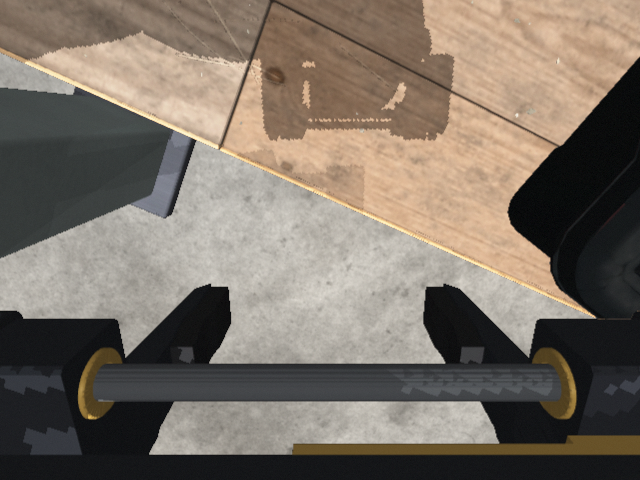

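The top view has the supply at about (311,232), the rail at (381,222) and the bay at (450,230). The way in runs right, roughly world −y. Next I'll turn these pixels into positions.

```bash
cat > h.py <<'E'
import numpy as np, cv2
from scipy.spatial.transform import Rotation as R
def cam(d, st=None):
    if "origin" in d: return d["mtx"],np.array(d["origin"]),R.from_quat(d["orientation"]).as_matrix()
    T=np.eye(4);T[:3,:3]=R.from_quat(st["eef_rot"]).as_matrix();T[:3,3]=st["tool_pos"]
    M=T@d["tool_from_camera"]; return d["mtx"],M[:3,3],M[:3,:3]
def onplane(c,px,z):
    K,o,Rm=c
    px=np.atleast_2d(np.asarray(px,float))
    u=np.linalg.inv(K)@np.c_[px,np.ones(len(px))].T
    w=(Rm@np.array([u[0],-u[1],-u[2]])).T
    t=(z-o[2])/w[:,2]
    return o+w*t[:,None]
def proj(c,P):
    K,o,Rm=c
    p=(np.atleast_2d(P)-o)@Rm
    q=K@np.array([p[:,0],-p[:,1],-p[:,2]])
    return (q[:2]/q[2]).T
E
python3 - <<'E'
import cv2
t=cv2.imread('pics/a_top.png')
def sv(n,x0,y0,x1,y1,s):
    cv2.imwrite(n,cv2.resize(t[y0:y1,x0:x1],None,fx=s,fy=s,interpolation=cv2.INTER_CUBIC))
sv('pics/b_sup.png',280,130,480,280,4)
t=cv2.imread('pics/a_side.png')
sv('pics/b_side.png',240,170,440,320,4)
sv('pics/b_side2.png',250,270,450,420,4)
E
```

```text
(no output)
```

View pics/b_sup.png

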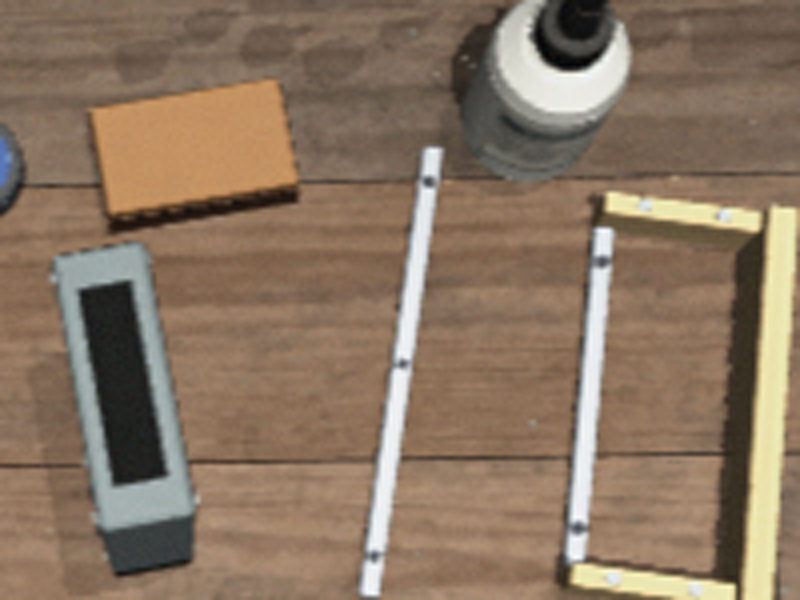

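View pics/b_side.png

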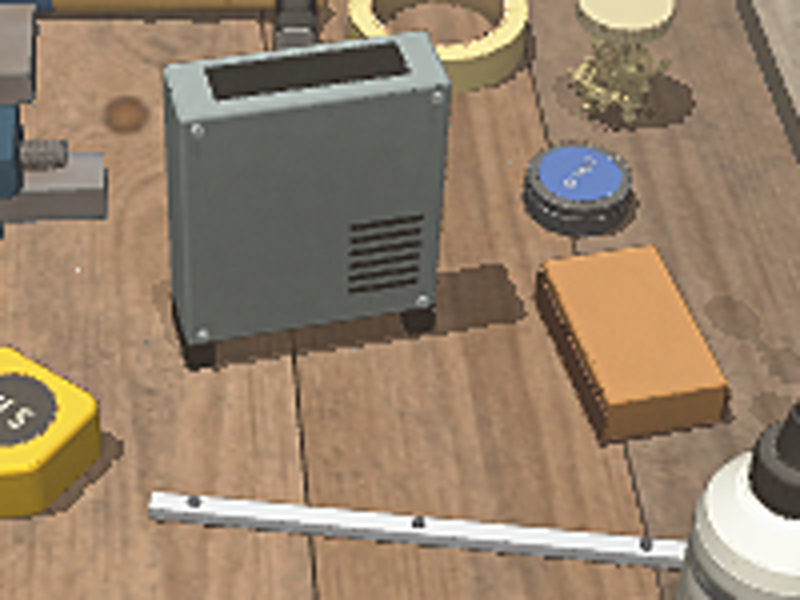

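View pics/b_side2.png

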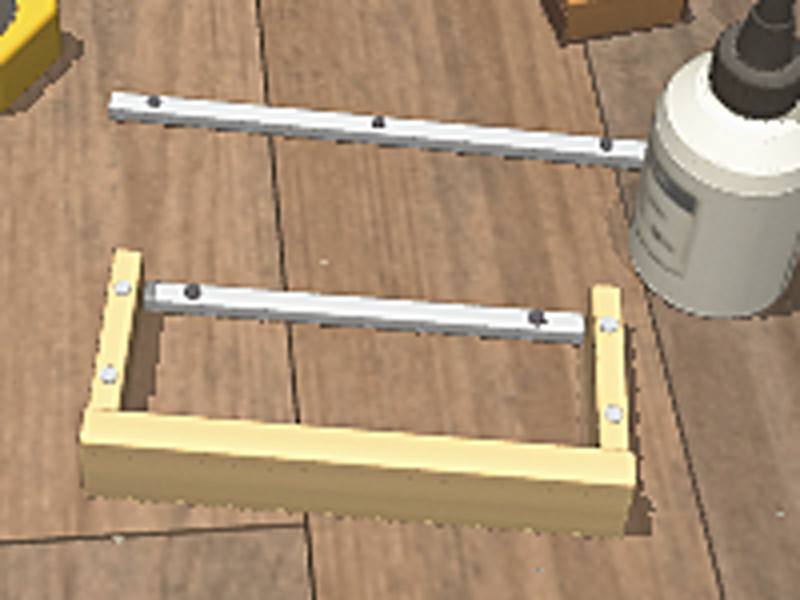

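In the top zoom the supply's top corners are about (52,257), (147,243), (193,512) and (102,530). The rail and the bay's lip, cheeks and fence are clear, and a sanding block sits beside the supply's left end.

```bash
cat > m1.py <<'E'
from h import *
from plant import r
d=r.snapshot("top"); c=cam(d); ds=r.snapshot("side"); cs=cam(ds)
Z=lambda a:(np.array(a,float)+.5)/4-.5+np.array([280,130])
S=lambda a:(np.array(a,float)+.5)/4-.5+np.array([240,170])
S2=lambda a:(np.array(a,float)+.5)/4-.5+np.array([250,270])
def show(n,P): print(n,np.round(P*1000,1).tolist())
sup=onplane(c,Z([[52,257],[147,243],[193,512],[102,530]]),.156); show("sup top",sup); show("cen",sup.mean(0))
show("sup side",onplane(cs,S([[164,68],[428,31],[449,88],[183,124]]),.156))
show("rail top",onplane(c,Z([[424,148],[442,148],[381,596],[360,596]]),.010))
show("rail side L, ",onplane(cs,S2([[110,93],[108,106]]),.010))
show("lip top",onplane(c,Z([[594,228],[613,228],[583,561],[566,561]]),.010))
show("lip side",onplane(cs,S2([[150,283],[150,298],[583,315],[583,330]]),.010))
show("cheekL top",onplane(c,Z([[606,193],[760,215],[760,233],[604,212]]),.030))
show("cheekR top",onplane(c,Z([[573,562],[733,588],[570,583]]),.030))
show("cheek side",onplane(cs,S2([[117,249],[140,250],[592,285],[618,287]]),.030))
show("fence side top",onplane(cs,S2([[100,408],[632,456],[628,484],[82,440]]),.040))
show("fence top",onplane(c,Z([[770,206],[797,208]]),.040))
show("sand",onplane(c,Z([[90,110],[278,80],[297,186],[109,217]]),.028))
show("sand side",onplane(cs,S([[545,270],[652,246],[726,386],[606,412]]),.028))
show("botbase",onplane(c,Z([[520,180],[463,110]]),.0))
show("bot base side",onplane(cs,S2([[630,250],[720,318],[795,270]]),.0))
show("bot nozzle?",onplane(c,[[433,118]],.15))
show("tape measure",onplane(c,[[335,308],[353,290],[375,308],[357,328]],.035))
show("tin", onplane(c,[[272,172]],.021))
show("vice jaw top near", onplane(c,[[262,302],[295,300],[291,290],[323,317]],.138))
show("shelf edge front", onplane(c,[[237,113],[600,108]],.1))
E
python3 m1.py
```

```text
sup top [[619.9, 151.0, 156.0], [625.5, 109.8, 156.0], [507.2, 92.2, 156.0], [500.3, 130.4, 156.0]]
cen [563.2, 120.9, 156.0]
sup side [[501.0, 127.6, 156.0], [620.7, 148.9, 156.0], [625.1, 106.5, 156.0], [508.3, 87.7, 156.0]]
rail top [[721.4, -34.0, 10.0], [721.2, -43.5, 10.0], [486.9, -1.8, 10.0], [487.0, 8.6, 10.0]]
rail side L,  [[487.5, 8.1, 10.0], [486.5, 0.6, 10.0]]
lip top [[675.9, -120.1, 10.0], [675.8, -130.0, 10.0], [502.5, -103.1, 10.0], [502.7, -94.7, 10.0]]
lip side [[502.4, -95.0, 10.0], [502.2, -102.4, 10.0], [676.8, -121.5, 10.0], [675.5, -128.6, 10.0]]
cheekL top [[688.0, -122.6, 30.0], [674.9, -200.0, 30.0], [665.3, -199.1, 30.0], [677.9, -120.9, 30.0]]
cheekR top [[499.5, -93.7, 30.0], [485.5, -170.6, 30.0], [489.3, -91.6, 30.0]]
cheek side [[489.7, -92.1, 30.0], [499.0, -93.2, 30.0], [678.1, -121.3, 30.0], [688.3, -122.9, 30.0]]
fence side top [[482.5, -171.3, 40.0], [676.0, -203.6, 40.0], [672.2, -214.7, 40.0], [475.8, -184.3, 40.0]]
fence top [[676.2, -202.0, 40.0], [674.9, -215.4, 40.0]]
sand [[738.5, 139.9, 28.0], [753.2, 42.5, 28.0], [695.3, 34.5, 28.0], [680.4, 130.7, 28.0]]
sand side [[682.2, 124.2, 28.0], [738.0, 138.5, 28.0], [753.3, 41.5, 28.0], [695.0, 28.5, 28.0]]
botbase [[706.4, -85.3, 0.0], [746.1, -57.3, 0.0]]
bot base side [[705.3, -83.6, 0.0], [735.3, -119.6, 0.0], [772.5, -98.0, 0.0]]
bot nozzle? [[760.5, -103.3, 150.0]]
tape measure [[429.4, 79.3, 35.0], [462.9, 43.9, 35.0], [428.1, 3.1, 35.0], [391.4, 38.6, 35.0]]
tin [[709.8, 202.7, 21.0]]
vice jaw top near [[436.5, 204.4, 138.0], [438.9, 148.8, 138.0], [455.8, 155.5, 138.0], [409.8, 102.1, 138.0]]
shelf edge front [[802.7, 262.1, 100.0], [800.3, -441.9, 100.0]]
```

```bash
python3 - <<'E'
import cv2
t=cv2.imread('pics/a_top.png')
def sv(n,x0,y0,x1,y1,s):
    cv2.imwrite(n,cv2.resize(t[y0:y1,x0:x1],None,fx=s,fy=s,interpolation=cv2.INTER_CUBIC))
sv('pics/c_bay.png',400,165,500,290,5)
E
```

```text
(no output)
```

View pics/c_bay.png

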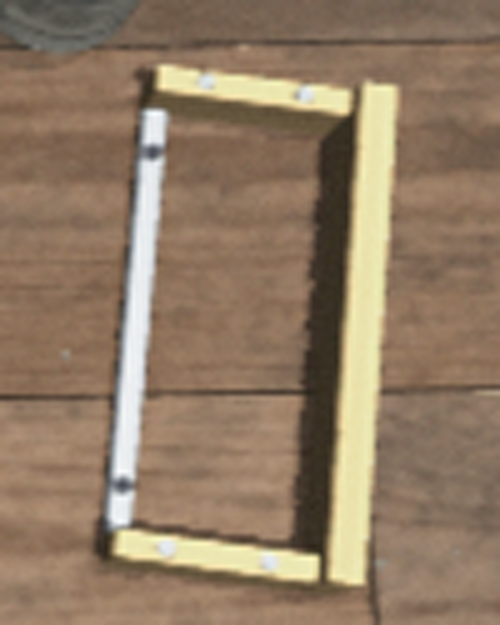

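Supply pose in the bay frame is about (−265, −59) mm, yaw +18°. I'll write the planning helper now. It turns waypoints into rows and tracks the commanded pose.

```bash
cat > plan.py <<'E'
from h import *
import json
BO=np.array([.5822,-.1517]); BY=np.deg2rad(-8.7)      # bay origin, heading of bay y
yb=np.array([np.cos(BY),np.sin(BY)]); xb=np.array([yb[1],-yb[0]])
def w2b(p): p=np.asarray(p)[...,:2]-BO; return np.stack([p@xb,p@yb],-1)
def b2w(p): return BO+p[0]*xb+p[1]*yb
def toolR(yaw,tilt=0):
    """yaw: world heading of supply own y; tilt>0 lifts the left (+y) end"""
    oy=np.array([np.cos(yaw),np.sin(yaw),0]); ox=np.array([oy[1],-oy[0],0]); z=np.array([0,0,1.])
    y2=np.cos(tilt)*oy+np.sin(tilt)*z; z2=np.cos(tilt)*z-np.sin(tilt)*oy
    return np.column_stack([y2,ox,-z2])
def rows(T0,wps,jaw):
    """greedy rounding; T0=(p,R); wps list of (p,R). returns rows, final"""
    p,Rm=T0; out=[]
    for q,Q in wps:
        d=np.round(Rm.T@(q-p)/.025,2); w=np.round(R.from_matrix(Rm.T@Q).as_rotvec()/(2*np.pi),4)
        assert abs(d).max()<=1 and np.linalg.norm(w)*360<7.1 and np.linalg.norm(d)*25<41,(d,w*360)
        out.append((w.tolist(),d.tolist(),jaw))
        p=p+Rm@(d*.025); Rm=Rm@R.from_rotvec(w*2*np.pi).as_matrix()
    return out,(p,Rm)
def show(out):
    for k in range(0,len(out),10):
        o=out[k:k+10]
        print("turn",json.dumps([a[0] for a in o]).replace(" ","").replace("-0.0,","0,").replace("-0.0]","0]").replace("0.0,","0,").replace("0.0]","0]")); print("dp",json.dumps([a[1] for a in o]).replace(" ","")); print("n",len(o))
def save(T,f="next.npz"): np.savez(f,p=T[0],R=T[1])
def load(f="cmd.npz"): d=np.load(f); return d["p"],d["R"]
def interp(T0,T1,n,ease=False):
    rv=R.from_matrix(T0[1].T@T1[1]).as_rotvec(); o=[]
    for i in range(1,n+1):
        s=i/n
        if ease: s=s*s*(3-2*s)
        o.append((T0[0]+(T1[0]-T0[0])*s, T0[1]@R.from_rotvec(rv*s).as_matrix()))
    return o
E
python3 - <<'E'
from plan import *
from plant import r
s=r.get_state(); print(s["clock"])
T0=(s["tool_pos"],R.from_quat(s["eef_rot"]).as_matrix())
Q=toolR(np.deg2rad(9.4))
a=(np.array([.30,-.50,.30]),T0[1]); b=(np.array([.5635,.1193,.30]),Q)
w=interp(T0,a,5)+interp(a,b,32,True)
o,T=rows(T0,w,-1); save(T); show(o); print(T[0])
E
```

```text
0.25
turn [[0,0,0],[0,0,0],[0,0,0],[0,0,0],[0,0,0],[0,0,0.0001],[0,0,0.0004],[0,0,0.0005],[0,0,0.0008],[0,0,0.0009]]
dp [[0.54,-0.36,-0.49],[0.54,-0.37,-0.5],[0.53,-0.36,-0.49],[0.54,-0.37,-0.49],[0.54,-0.36,-0.49],[0.06,-0.06,-0.0],[0.16,-0.15,-0.0],[0.27,-0.24,-0.0],[0.36,-0.34,-0.0],[0.44,-0.42,-0.0]]
n 10
turn [[0,0,0.0011],[0,0,0.0013],[0,0,0.0014],[0,0,0.0015],[0,0,0.0016],[0,0,0.0017],[0,0,0.0018],[0,0,0.0019],[-0.0001,0,0.0019],[0,0,0.0019]]
dp [[0.52,-0.49,-0.0],[0.59,-0.57,-0.0],[0.65,-0.63,-0.0],[0.69,-0.7,-0.0],[0.74,-0.75,-0.0],[0.77,-0.8,-0.0],[0.8,-0.85,-0.0],[0.82,-0.88,0.0],[0.82,-0.91,0.0],[0.82,-0.94,0.0]]
n 10
turn [[0,0,0.0019],[0,0,0.002],[0,0,0.0019],[0,0,0.0019],[0,0,0.0019],[0,0,0.0018],[0,0,0.0017],[0,0,0.0016],[0,0,0.0015],[0,0,0.0014]]
dp [[0.82,-0.96,0.0],[0.81,-0.97,0.0],[0.79,-0.97,0.0],[0.77,-0.96,0.0],[0.74,-0.95,0.0],[0.7,-0.92,0.0],[0.66,-0.9,0.0],[0.62,-0.85,0.0],[0.57,-0.8,0.0],[0.52,-0.75,0.0]]
n 10
turn [[0,0,0.0013],[0,0,0.0011],[0,0,0.0009],[0,0,0.0008],[0,0,0.0005],[0,0,0.0004],[0,0,0.0001]]
dp [[0.46,-0.67,0.0],[0.39,-0.6,0.0],[0.34,-0.51,0.0],[0.27,-0.41,0.0],[0.2,-0.3,0.0],[0.12,-0.19,0.0],[0.04,-0.07,0.0]]
n 7
[0.56352766 0.11937152 0.30003334]
```

Request:
{"fn": "move_arm", "kwargs": {"turn": [[0,0,0],[0,0,0],[0,0,0],[0,0,0],[0,0,0],[0,0,0.0001],[0,0,0.0004],[0,0,0.0005],[0,0,0.0008],[0,0,0.0009]], "dp": [[0.54,-0.36,-0.49],[0.54,-0.37,-0.5],[0.53,-0.36,-0.49],[0.54,-0.37,-0.49],[0.54,-0.36,-0.49],[0.06,-0.06,0],[0.16,-0.15,0],[0.27,-0.24,0],[0.36,-0.34,0],[0.44,-0.42,0]], "jaw": [-1,-1,-1,-1,-1,-1,-1,-1,-1,-1]}}

```text
clock: 1.08
tool_pos: [0.3165, -0.4592, 0.2994]
eef_rot: [0.98, 0.201, -0.001, -0.0]
contact_force: [0.6, 0.2, -0.0]
opening: 0.998
```

Request:
{"fn": "move_arm", "kwargs": {"turn": [[0,0,0.0011],[0,0,0.0013],[0,0,0.0014],[0,0,0.0015],[0,0,0.0016],[0,0,0.0017],[0,0,0.0018],[0,0,0.0019],[-0.0001,0,0.0019],[0,0,0.0019]], "dp": [[0.52,-0.49,0],[0.59,-0.57,0],[0.65,-0.63,0],[0.69,-0.7,0],[0.74,-0.75,0],[0.77,-0.8,0],[0.8,-0.85,0],[0.82,-0.88,0],[0.82,-0.91,0],[0.82,-0.94,0]], "jaw": [-1,-1,-1,-1,-1,-1,-1,-1,-1,-1]}}

```text
clock: 1.92
tool_pos: [0.4192, -0.218, 0.2997]
eef_rot: [0.988, 0.152, -0.0, 0.0]
contact_force: [0.2, 0.6, -0.4]
opening: 0.997
```

Request:
{"fn": "move_arm", "kwargs": {"turn": [[0,0,0.0019],[0,0,0.002],[0,0,0.0019],[0,0,0.0019],[0,0,0.0019],[0,0,0.0018],[0,0,0.0017],[0,0,0.0016],[0,0,0.0015],[0,0,0.0014]], "dp": [[0.82,-0.96,0],[0.81,-0.97,0],[0.79,-0.97,0],[0.77,-0.96,0],[0.74,-0.95,0],[0.7,-0.92,0],[0.66,-0.9,0],[0.62,-0.85,0],[0.57,-0.8,0],[0.52,-0.75,0]], "jaw": [-1,-1,-1,-1,-1,-1,-1,-1,-1,-1]}}

```text
clock: 2.75
tool_pos: [0.531, 0.0452, 0.2993]
eef_rot: [0.995, 0.098, -0.001, 0.0]
contact_force: [0.1, -0.1, -0.7]
opening: 1.001
```

Request:
{"fn": "move_arm", "kwargs": {"turn": [[0,0,0.0013],[0,0,0.0011],[0,0,0.0009],[0,0,0.0008],[0,0,0.0005],[0,0,0.0004],[0,0,0.0001],[0,0,0]], "dp": [[0.46,-0.67,0],[0.39,-0.6,0],[0.34,-0.51,0],[0.27,-0.41,0],[0.2,-0.3,0],[0.12,-0.19,0],[0.04,-0.07,0],[0,0,0]], "jaw": [-1,-1,-1,-1,-1,-1,-1,-1]}}

```text
clock: 3.42
tool_pos: [0.5635, 0.119, 0.2998]
eef_rot: [0.997, 0.082, -0.0, 0.001]
contact_force: [0.1, 1.6, 0.3]
opening: 0.998
```

The arm tracks well. A wrist picture from here will refine the supply pose.

```bash
cp next.npz cmd.npz; python3 - <<'E'
from h import *
from plant import r
s=r.get_state(); d=r.snapshot("wrist"); np.savez("w1.npz",p=s["tool_pos"],q=s["eef_rot"]); cv2.imwrite("pics/d_wrist.png",d["frame"])
E
```

```text
(no output)
```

View pics/d_wrist.png

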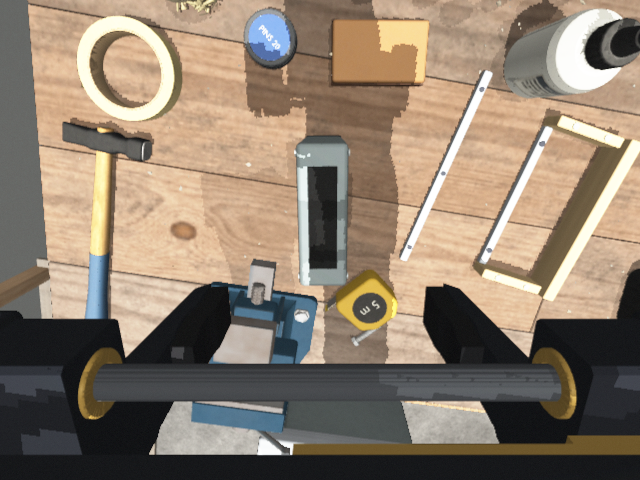

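```bash
python3 - <<'E'
import cv2
t=cv2.imread('pics/d_wrist.png')
cv2.imwrite('pics/d2.png',cv2.resize(t[125:295,250:400],None,fx=3.5,fy=3.5,interpolation=cv2.INTER_CUBIC))
E
```

```text
(no output)
```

View pics/d2.png

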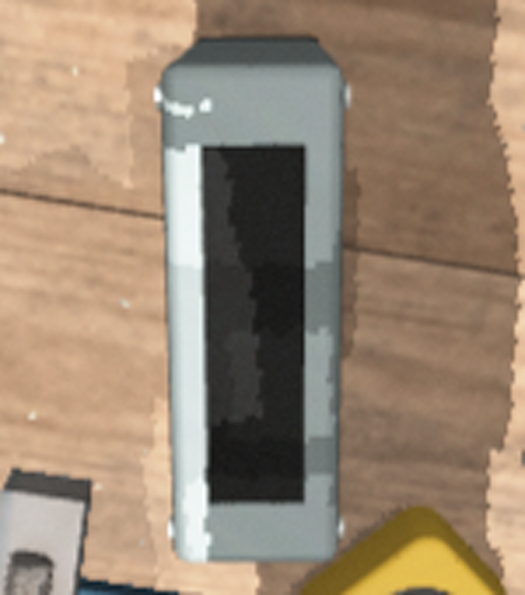

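The top face spans zoom pixels (161,66), (344,66), (338,560) and (174,560).

```bash
python3 - <<'E'
from plan import *
from plant import r
z=np.load("w1.npz"); d=r.snapshot("wrist"); c=cam(d,dict(tool_pos=z["p"],eef_rot=z["q"]))
px=(np.array([[161,66],[344,66],[338,560],[174,560.]])+.5)/3.5-.5+np.array([250,125])
P=onplane(c,px,.156); print(np.round(P*1000,1), np.round(P.mean(0)*1000,1))
a=P[:2].mean(0)-P[2:].mean(0); print(np.rad2deg(np.arctan2(a[1],a[0])),np.linalg.norm(a)); 
T0=load(); Q=toolR(np.deg2rad(9.4))
E
```

```text
[[619.8 152.4 156. ]
 [626.5 112.2 156. ]
 [507.5  91.9 156. ]
 [500.8 132.6 156. ]] [563.7 122.2 156. ]
9.559808554269598 0.12066206584981697
```

```bash
python3 - <<'E'
from plan import *
T0=load(); Q=toolR(np.deg2rad(9.5))
b=(np.array([.5636,.121,.116]),Q)
o,T=rows(T0,interp(T0,b,10),-1); save(T,"cmd.npz"); show(o); print(T[0])
E
```

```text
turn [[0,0,0],[0,0,-0.0001],[0,0,0],[0,0,0],[0,0,0],[0,0,-0.0001],[0,0,0],[0,0,0],[0,0,-0.0001],[0,0,0]]
dp [[0.0,-0.01,0.74],[0.0,-0.0,0.73],[0.0,-0.01,0.74],[0.01,-0.01,0.73],[-0.0,-0.0,0.74],[-0.0,-0.01,0.74],[0.0,-0.0,0.73],[0.0,-0.01,0.74],[0.0,-0.01,0.74],[0.0,-0.0,0.73]]
n 10
[0.56349637 0.120913   0.11603351]
```

Request:
{"fn": "move_arm", "kwargs": {"turn": [[0,0,0],[0,0,-0.0001],[0,0,0],[0,0,0],[0,0,0],[0,0,-0.0001],[0,0,0],[0,0,0],[0,0,-0.0001],[0,0,0]], "dp": [[0,-0.01,0.74],[0,0,0.73],[0,-0.01,0.74],[0.01,-0.01,0.73],[0,0,0.74],[0,-0.01,0.74],[0,0,0.73],[0,-0.01,0.74],[0,-0.01,0.74],[0,0,0.73]], "jaw": [-1,-1,-1,-1,-1,-1,-1,-1,-1,-1]}}

```text
clock: 4.35
tool_pos: [0.5638, 0.1195, 0.1154]
eef_rot: [0.997, 0.082, 0.0, 0.001]
contact_force: [-0.3, 1.1, -0.4]
opening: 0.999
```

Request:
{"fn": "move_arm", "kwargs": {"turn": [[0,0,0],[0,0,0],[0,0,0],[0,0,0],[0,0,0],[0,0,0]], "dp": [[0,0,0],[0,0,0],[0,0,0],[0,0,0],[0,0,0],[0,0,0]], "jaw": [0,0,0,0,0,0], "newtons": 20}}

```text
clock: 4.85
tool_pos: [0.5642, 0.1207, 0.1169]
eef_rot: [0.997, 0.083, 0.001, 0.0]
contact_force: [-0.9, 0.9, -0.2]
opening: 0.571
```

Request:
{"fn": "move_arm", "kwargs": {"turn": [[0,0,0],[0,0,0],[0,0,0],[0,0,0],[0,0,0],[0,0,0]], "dp": [[0,0,0],[0,0,0],[0,0,0],[0,0,0],[0,0,0],[0,0,0]], "jaw": [0.3,0.5,0.7,1,1,1], "newtons": 55}}

```text
clock: 5.35
tool_pos: [0.564, 0.1213, 0.1166]
eef_rot: [0.997, 0.083, 0.001, -0.0]
contact_force: [-0.5, 2.5, 5.3]
opening: 0.473
```

Gripped at about 41.6 mm opening. First I'll tip onto the left foot and check the forces.

```bash
cat > step.py <<'E'
from plan import *
import sys
# usage: step.py side(L/R pivot) tau0 tau1 phi1(deg rel bay or 'same') n bias_mm0 bias_mm1 [sx,sy extra plan shift mm]
H=.116; 
def pose(W,s,tau,yaw):
    M=toolR(yaw,tau); return W+M[:,0]*(-s*.062)-M[:,2]*H, M
def tiltyaw(M):
    oy=M[:,0]; ox=M[:,1]; yaw=np.arctan2(ox[0],-ox[1])  # ox=(sin yaw,-cos yaw)
    return np.arcsin(oy[2]),yaw
def pivot_of(T,s): return T[0]+T[1][:,0]*(s*.062)+T[1][:,2]*H
def info(T,tag=""):
    tau,yaw=tiltyaw(T[1]); c=T[0]+T[1][:,2]*H
    L=pivot_of(T,1);Rr=pivot_of(T,-1)
    print(tag,"phi %.1f tilt %.1f"%(np.rad2deg(yaw-BY),np.rad2deg(tau)),"c",np.round(w2b(c)*1000,1),"PL",np.round(w2b(L)*1000,1),"zL %.1f"%(L[2]*1000),"PR",np.round(w2b(Rr)*1000,1),"zR %.1f"%(Rr[2]*1000))
def meas():
    from plant import r
    s=r.get_state(); T=(np.array(s["tool_pos"]),R.from_quat(s["eef_rot"]).as_matrix())
    info(T,"meas"); print("F",np.round(s["contact_force"],1),"M",np.round(s["moment"],2),"t",s["clock"],"op",round(s["opening"],3)); return T
if __name__=="__main__":
    side=sys.argv[1]; s=1 if side=="L" else -1
    t1=float(sys.argv[2]); ph=sys.argv[3]; n=int(sys.argv[4]); zb=float(sys.argv[5])/1000
    meas()
    T0=load(); info(T0,"cmd ")
    W0=pivot_of(T0,s); tau0,yaw0=tiltyaw(T0[1])
    yaw1=yaw0 if ph=="same" else BY+np.deg2rad(float(ph)); tau1=np.deg2rad(t1)
    W1=W0.copy(); W1[2]=zb
    if len(sys.argv)>6:
        dx,dy=map(float,sys.argv[6].split(",")); W1[:2]+=(dx*xb+dy*yb)/1000
    wp=[]
    for i in range(1,n+1):
        u=i/n; u=u*u*(3-2*u) if n>8 else u
        wp.append(pose(W0+(W1-W0)*u,s,tau0+(tau1-tau0)*u,yaw0+(yaw1-yaw0)*u))
    o,T=rows(T0,wp,1); save(T); info(T,"goal"); show(o)
E
python3 step.py L -9 same 8 -0.5
```

```text
meas phi 18.2 tilt 0.1 c [-267.2  -59.1] PL [-286.6   -0.3] zL 0.7 PR [-247.8 -118. ] zR 0.5
F [-0.5  2.5  5.3] M [ 0.35  0.16 -0.02] t 5.35 op 0.473
cmd  phi 18.2 tilt -0.0 c [-266.7  -59.7] PL [-286.    -0.9] zL 0.0 PR [-247.3 -118.6] zR 0.0
goal phi 18.2 tilt -9.0 c [-266.9  -59.1] PL [-286.   -1.] zL -0.5 PR [-247.7 -117.3] zR 18.9
turn [[0,-0.0031,0],[0,-0.0031,0],[0,-0.0032,0],[0,-0.0031,0],[0,-0.0031,0],[0,-0.0031,0],[0,-0.0032,0],[0,-0.0031,0]]
dp [[0.09,-0.0,-0.05],[0.09,-0.0,-0.04],[0.09,-0.0,-0.05],[0.1,-0.0,-0.04],[0.09,-0.0,-0.05],[0.09,-0.0,-0.04],[0.09,-0.0,-0.05],[0.09,-0.0,-0.04]]
n 8
```

Request:
{"fn": "move_arm", "kwargs": {"turn": [[0,-0.0031,0],[0,-0.0031,0],[0,-0.0032,0],[0,-0.0031,0],[0,-0.0031,0],[0,-0.0031,0],[0,-0.0032,0],[0,-0.0031,0]], "dp": [[0.09,0,-0.05],[0.09,0,-0.04],[0.09,0,-0.05],[0.1,0,-0.04],[0.09,0,-0.05],[0.09,0,-0.04],[0.09,0,-0.05],[0.09,0,-0.04]], "jaw": [1,1,1,1,1,1,1,1]}}

```text
clock: 6.02
tool_pos: [0.5816, 0.1242, 0.1243]
eef_rot: [0.993, 0.083, -0.079, 0.007]
contact_force: [-2.2, 0.2, 6.1]
opening: 0.471
```

```bash
cp next.npz cmd.npz; python3 -c "
from step import *
meas(); 
from plant import r
d=r.snapshot('side'); cv2.imwrite('pics/e.png',cv2.resize(d['frame'][140:340,200:440],None,fx=3,fy=3))"
```

```text
meas phi 18.2 tilt -9.1 c [-266.9  -59.7] PL [-286.    -1.6] zL -0.1 PR [-247.7 -117.9] zR 19.5
F [-2.2  0.2  6.1] M [0.31 0.26 0.01] t 6.0167 op 0.471
```

View pics/e.png

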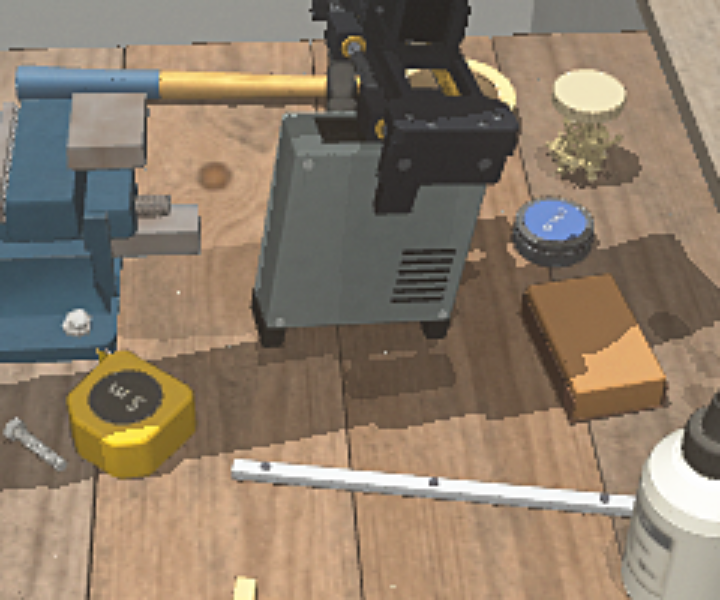

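Side view: the right foot is clearly raised, the left one is on the bench, and the tool is pressing with about 6 N. Now I'll swing the right end forward.

```bash
python3 step.py L -9 37 10 -0.5
```

```text
meas phi 18.2 tilt -9.1 c [-267.2  -59. ] PL [-286.4   -0.8] zL 0.1 PR [-248.1 -117.1] zR 19.8
F [-4.2  1.1  9.5] M [ 0.27  0.85 -0.03] t 6.0667 op 0.469
cmd  phi 18.2 tilt -9.0 c [-266.9  -59.1] PL [-286.   -1.] zL -0.5 PR [-247.7 -117.3] zR 18.9
goal phi 37.0 tilt -9.0 c [-249.2  -50. ] PL [-286.1   -1.1] zL -0.6 PR [-212.3  -98.8] zR 18.9
turn [[-0.0003,0,-0.0014],[-0.0006,0,-0.004],[-0.0009,0,-0.0057],[-0.0011,0,-0.007],[-0.0012,0,-0.0077],[-0.0012,0,-0.0076],[-0.0011,0,-0.007],[-0.0009,0,-0.0058],[-0.0007,0,-0.0039],[-0.0002,0,-0.0015]]
dp [[0.0,0.02,-0.0],[0.0,0.04,-0.0],[0.0,0.06,-0.0],[0.0,0.08,-0.0],[0.01,0.08,-0.0],[-0.0,0.09,-0.0],[-0.0,0.07,-0.0],[-0.0,0.07,-0.0],[0.0,0.04,-0.0],[0.0,0.01,-0.0]]
n 10
```

Request:
{"fn": "move_arm", "kwargs": {"turn": [[-0.0003,0,-0.0014],[-0.0006,0,-0.004],[-0.0009,0,-0.0057],[-0.0011,0,-0.007],[-0.0012,0,-0.0077],[-0.0012,0,-0.0076],[-0.0011,0,-0.007],[-0.0009,0,-0.0058],[-0.0007,0,-0.0039],[-0.0002,0,-0.0015]], "dp": [[0,0.02,0],[0,0.04,0],[0,0.06,0],[0,0.08,0],[0.01,0.08,0],[0,0.09,0],[0,0.07,0],[0,0.07,0],[0,0.04,0],[0,0.01,0]], "jaw": [1,1,1,1,1,1,1,1,1,1]}}

```text
clock: 6.9
tool_pos: [0.5862, 0.1102, 0.1242]
eef_rot: [0.966, 0.244, -0.077, 0.02]
contact_force: [-1.9, -0.4, 5.3]
opening: 0.475
```

```bash
cp next.npz cmd.npz; python3 step.py L 0 same 8 0
```

```text
meas phi 37.1 tilt -9.1 c [-248.4  -50.2] PL [-285.3   -1.3] zL -0.1 PR [-211.5  -99. ] zR 19.4
F [-1.9 -0.4  5.3] M [ 0.1   0.18 -0.1 ] t 6.9 op 0.475
cmd  phi 37.0 tilt -9.0 c [-249.2  -50. ] PL [-286.1   -1.1] zL -0.6 PR [-212.3  -98.8] zR 18.9
goal phi 37.0 tilt -0.0 c [-248.7  -50.6] PL [-286.    -1.1] zL 0.1 PR [-211.4 -100.1] zR 0.1
turn [[0,0.0031,0],[0,0.0032,0],[0,0.0031,0],[0,0.0031,0],[0,0.0031,0],[0,0.0032,0],[0,0.0031,0],[0,0.0031,0]]
dp [[-0.09,-0.0,0.05],[-0.09,-0.0,0.04],[-0.09,-0.0,0.05],[-0.09,-0.0,0.05],[-0.1,-0.0,0.04],[-0.09,-0.0,0.05],[-0.09,-0.0,0.05],[-0.09,-0.0,0.04]]
n 8
```

Request:
{"fn": "move_arm", "kwargs": {"turn": [[0,0.0031,0],[0,0.0032,0],[0,0.0031,0],[0,0.0031,0],[0,0.0031,0],[0,0.0032,0],[0,0.0031,0],[0,0.0031,0],[0,0,0],[0,0,0]], "dp": [[-0.09,0,0.05],[-0.09,0,0.04],[-0.09,0,0.05],[-0.09,0,0.05],[-0.1,0,0.04],[-0.09,0,0.05],[-0.09,0,0.05],[-0.09,0,0.04],[0,0,0],[0,0,0]], "jaw": [1,1,1,1,1,1,1,1,1,1]}}

```text
clock: 7.73
tool_pos: [0.5704, 0.1018, 0.1166]
eef_rot: [0.97, 0.245, 0.001, 0.0]
contact_force: [-0.8, 1.1, 5.4]
opening: 0.471
```

```bash
cp next.npz cmd.npz; python3 step.py R 9 same 8 -0.5; python3 -c "
from plant import r
import cv2
d=r.snapshot('top'); cv2.imwrite('pics/f.png',cv2.resize(d['frame'][140:300,260:500],None,fx=3,fy=3))
d=r.snapshot('side'); cv2.imwrite('pics/fs.png',cv2.resize(d['frame'][140:340,200:440],None,fx=3,fy=3))"
```

```text
meas phi 37.0 tilt 0.0 c [-248.7  -49.9] PL [-286.1   -0.4] zL 0.7 PR [-211.4  -99.4] zR 0.5
F [-0.8  1.1  5.4] M [ 0.26 -0.02 -0.04] t 7.7333 op 0.471
cmd  phi 37.0 tilt -0.0 c [-248.7  -50.6] PL [-286.    -1.1] zL 0.1 PR [-211.4 -100.1] zR 0.1
goal phi 37.0 tilt 9.0 c [-248.3  -51.2] PL [-285.2   -2.3] zL 19.0 PR [-211.4 -100.1] zR -0.4
turn [[0,0.0031,0],[0,0.0032,0],[0,0.0031,0],[0,0.0031,0],[0,0.0031,0],[0,0.0032,0],[0,0.0031,0],[0,0.0031,0]]
dp [[-0.09,-0.0,-0.04],[-0.09,-0.0,-0.05],[-0.1,-0.0,-0.04],[-0.09,-0.0,-0.05],[-0.09,-0.0,-0.04],[-0.09,-0.0,-0.05],[-0.09,-0.0,-0.04],[-0.09,-0.0,-0.05]]
n 8
```

View pics/fs.png

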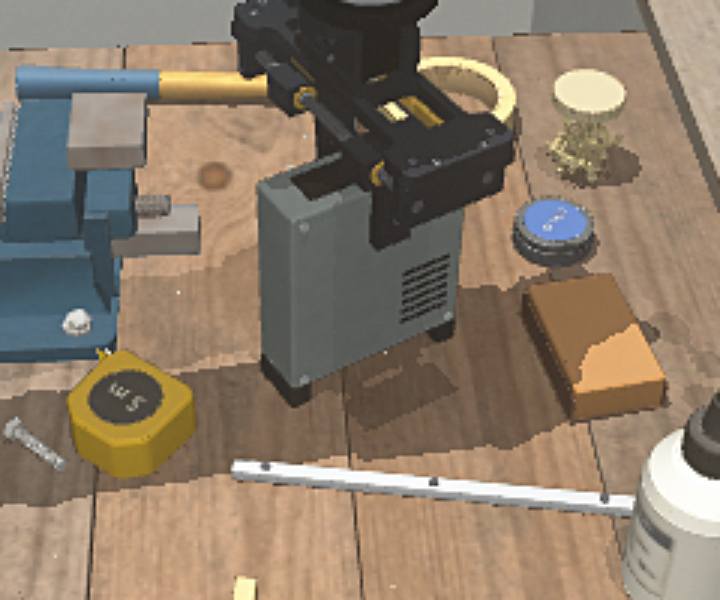

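The side view shows it standing level at +37°, in agreement with the tool pose. Next: tip onto the right foot and swing the left end.

Request:
{"fn": "move_arm", "kwargs": {"turn": [[0,0.0031,0],[0,0.0032,0],[0,0.0031,0],[0,0.0031,0],[0,0.0031,0],[0,0.0032,0],[0,0.0031,0],[0,0.0031,0]], "dp": [[-0.09,0,-0.04],[-0.09,0,-0.05],[-0.1,0,-0.04],[-0.09,0,-0.05],[-0.09,0,-0.04],[-0.09,0,-0.05],[-0.09,0,-0.04],[-0.09,0,-0.05]], "jaw": [1,1,1,1,1,1,1,1]}}

```text
clock: 8.5
tool_pos: [0.5546, 0.0932, 0.1242]
eef_rot: [0.966, 0.244, 0.078, -0.019]
contact_force: [1.9, 1.2, 3.4]
opening: 0.472
```

```bash
cp next.npz cmd.npz; python3 step.py R 9 -20.5 20 -0.5
```

```text
meas phi 37.0 tilt 9.2 c [-248.9  -49.6] PL [-285.8   -0.7] zL 19.6 PR [-212.1  -98.4] zR -0.2
F [1.9 1.2 3.4] M [0.22 0.08 0.01] t 8.5 op 0.472
cmd  phi 37.0 tilt 9.0 c [-248.3  -51.2] PL [-285.2   -2.3] zL 19.0 PR [-211.4 -100.1] zR -0.4
goal phi -20.5 tilt 9.0 c [-189.9  -42.7] PL [-168.5   14.7] zL 19.0 PR [-211.4 -100. ] zR -0.4
turn [[-0.0002,0,0.0011],[-0.0005,0,0.0033],[-0.0008,0,0.0052],[-0.0011,0,0.0068],[-0.0013,0,0.0083],[-0.0015,0,0.0094],[-0.0016,0,0.0104],[-0.0018,0,0.011],[-0.0018,0,0.0116],[-0.0019,0,0.0118]]
dp [[-0.0,0.01,0.0],[-0.0,0.04,0.0],[-0.0,0.06,-0.0],[-0.0,0.07,-0.0],[-0.01,0.09,-0.0],[0.0,0.1,-0.0],[-0.0,0.12,-0.0],[-0.01,0.12,-0.0],[-0.0,0.13,-0.0],[-0.01,0.12,-0.0]]
n 10
turn [[-0.0019,0,0.0118],[-0.0018,0,0.0116],[-0.0017,0,0.011],[-0.0017,0,0.0104],[-0.0015,0,0.0094],[-0.0013,0,0.0083],[-0.0011,0,0.0068],[-0.0008,0,0.0052],[-0.0005,0,0.0033],[-0.0002,0,0.0011]]
dp [[-0.0,0.13,-0.0],[-0.01,0.13,-0.0],[0.0,0.12,-0.0],[-0.0,0.12,-0.0],[-0.01,0.1,-0.0],[0.0,0.09,-0.01],[-0.0,0.07,0.0],[-0.0,0.06,0.0],[-0.0,0.04,0.0],[-0.0,0.01,0.0]]
n 10
```

Request:
{"fn": "move_arm", "kwargs": {"turn": [[-0.0002,0,0.0011],[-0.0005,0,0.0033],[-0.0008,0,0.0052],[-0.0011,0,0.0068],[-0.0013,0,0.0083],[-0.0015,0,0.0094],[-0.0016,0,0.0104],[-0.0018,0,0.011],[-0.0018,0,0.0116],[-0.0019,0,0.0118]], "dp": [[0,0.01,0],[0,0.04,0],[0,0.06,0],[0,0.07,0],[-0.01,0.09,0],[0,0.1,0],[0,0.12,0],[-0.01,0.12,0],[0,0.13,0],[-0.01,0.12,0]], "jaw": [1,1,1,1,1,1,1,1,1,1]}}

```text
clock: 9.33
tool_pos: [0.5599, 0.0715, 0.1241]
eef_rot: [0.997, -0.007, 0.08, 0.001]
contact_force: [2.9, 0.8, 4.8]
opening: 0.474
```

Request:
{"fn": "move_arm", "kwargs": {"turn": [[-0.0019,0,0.0118],[-0.0018,0,0.0116],[-0.0017,0,0.011],[-0.0017,0,0.0104],[-0.0015,0,0.0094],[-0.0013,0,0.0083],[-0.0011,0,0.0068],[-0.0008,0,0.0052],[-0.0005,0,0.0033],[-0.0002,0,0.0011]], "dp": [[0,0.13,0],[-0.01,0.13,0],[0,0.12,0],[0,0.12,0],[-0.01,0.1,0],[0,0.09,-0.01],[0,0.07,0],[0,0.06,0],[0,0.04,0],[0,0.01,0]], "jaw": [1,1,1,1,1,1,1,1,1,1]}}

```text
clock: 10.17
tool_pos: [0.5539, 0.0504, 0.1242]
eef_rot: [0.964, -0.252, 0.077, 0.02]
contact_force: [3.4, -0.7, 5.1]
opening: 0.474
```

```bash
cp next.npz cmd.npz; python3 step.py R 0 same 8 0
```

```text
meas phi -20.6 tilt 9.1 c [-189.   -41.3] PL [-167.4   16. ] zL 19.5 PR [-210.5  -98.6] zR -0.1
F [ 3.4 -0.7  5.1] M [-0.08 -0.36  0.08] t 10.1667 op 0.474
cmd  phi -20.5 tilt 9.0 c [-189.9  -42.7] PL [-168.5   14.7] zL 19.0 PR [-211.4 -100. ] zR -0.4
goal phi -20.5 tilt -0.0 c [-189.6  -41.9] PL [-167.9   16.2] zL 0.0 PR [-211.3  -99.9] zR 0.0
turn [[0,-0.0031,0],[0,-0.0031,0],[0,-0.0032,0],[0,-0.0031,0],[0,-0.0031,0],[0,-0.0031,0],[0,-0.0032,0],[0,-0.0031,0]]
dp [[0.09,0.0,0.05],[0.09,0.0,0.05],[0.09,0.0,0.04],[0.09,0.0,0.05],[0.09,0.0,0.05],[0.09,0.0,0.05],[0.09,0.0,0.04],[0.1,0.0,0.05]]
n 8
```

Request:
{"fn": "move_arm", "kwargs": {"turn": [[0,-0.0031,0],[0,-0.0031,0],[0,-0.0032,0],[0,-0.0031,0],[0,-0.0031,0],[0,-0.0031,0],[0,-0.0032,0],[0,-0.0031,0],[0,0,0],[0,0,0]], "dp": [[0.09,0,0.05],[0.09,0,0.05],[0.09,0,0.04],[0.09,0,0.05],[0.09,0,0.05],[0.09,0,0.05],[0.09,0,0.04],[0.1,0,0.05],[0,0,0],[0,0,0]], "jaw": [1,1,1,1,1,1,1,1,1,1]}}

```text
clock: 11.0
tool_pos: [0.5698, 0.0417, 0.1166]
eef_rot: [0.968, -0.252, 0.0, 0.0]
contact_force: [0.6, -0.1, 8.1]
opening: 0.473
```

```bash
cp next.npz cmd.npz; python3 step.py L -9.5 same 8 -0.5; python3 -c "
from plant import r
import cv2
d=r.snapshot('side'); cv2.imwrite('pics/gs.png',cv2.resize(d['frame'][140:340,200:440],None,fx=3,fy=3))"
```

```text
meas phi -20.5 tilt 0.0 c [-189.2  -41.5] PL [-167.5   16.6] zL 0.6 PR [-211.   -99.6] zR 0.6
F [ 0.6 -0.1  8.1] M [-0.12 -0.09  0.07] t 11.0 op 0.473
cmd  phi -20.5 tilt -0.0 c [-189.6  -41.9] PL [-167.9   16.2] zL 0.0 PR [-211.3  -99.9] zR 0.0
goal phi -20.5 tilt -9.5 c [-189.4  -41.2] PL [-168.    16.1] zL -0.5 PR [-210.8  -98.5] zR 19.9
turn [[0,-0.0033,0],[0,-0.0033,0],[0,-0.0033,0],[0,-0.0033,0],[0,-0.0033,0],[0,-0.0033,0],[0,-0.0033,0],[0,-0.0033,0]]
dp [[0.1,0.0,-0.05],[0.09,0.0,-0.05],[0.1,0.0,-0.04],[0.1,0.0,-0.05],[0.09,0.0,-0.05],[0.1,0.0,-0.05],[0.1,0.0,-0.04],[0.09,0.0,-0.05]]
n 8
```

View pics/gs.png

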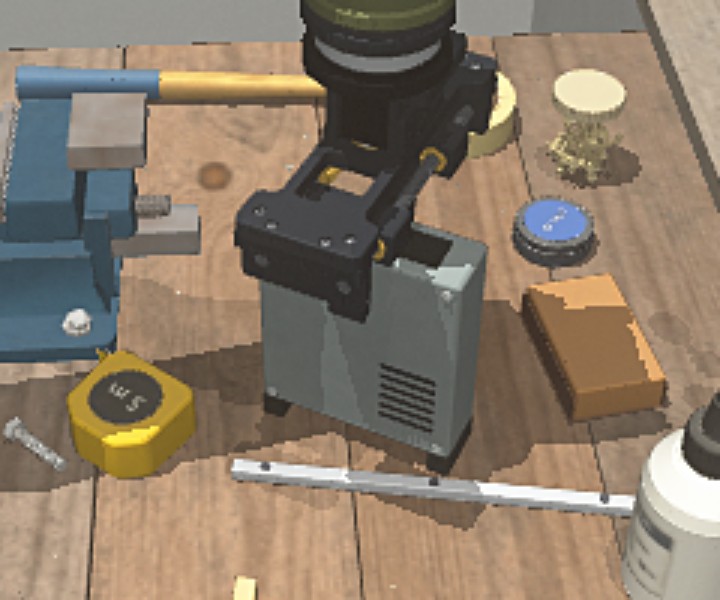

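Level at −20°, with the left foot's front corner (zoom ~(440,470)) near the rail. I'll check that gap in the image before pivoting on it.

```bash
python3 - <<'E'
from plan import *
from plant import r
d=r.snapshot('side'); c=cam(d)
cv2.imwrite('pics/g2.png',cv2.resize(d['frame'][260:320,300:380],None,fx=8,fy=8,interpolation=cv2.INTER_CUBIC))
T=load(); 
from step import *
for own in [(20,62),(20,48),(-20,62)]:
    c0=T[0]+T[1][:,2]*.116; P=c0+T[1][:,1]*own[0]/1000+T[1][:,0]*own[1]/1000
    print(own,w2b(P)*1000,(proj(c,P)-[300,260])*8)
E
```

```text
(20, 62) [-149.18714404    9.19410739] [[384.51007153 313.34341116]]
(20, 48) [-154.08996808   -3.91933282] [[327.05808637 292.51983416]]
(-20, 62) [-186.654116     23.20217524] [[450.8646235  193.10109893]]
```

View pics/g2.png

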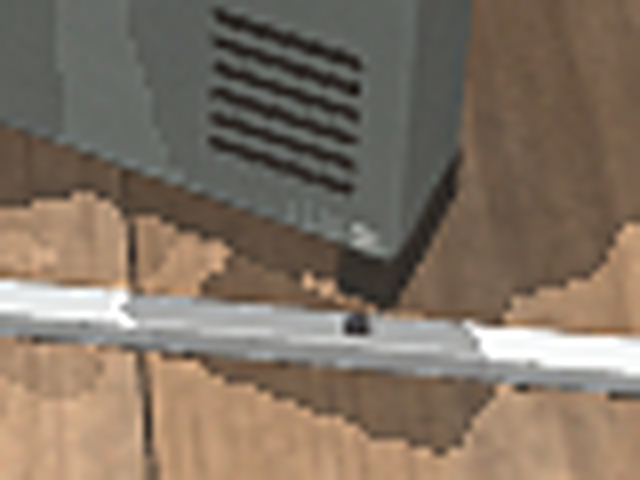

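The foot corner lands within about 1 px of the prediction, so there is enough gap. Now I'll tip onto the left foot and swing the right end across the rail.

Request:
{"fn": "move_arm", "kwargs": {"turn": [[0,-0.0033,0],[0,-0.0033,0],[0,-0.0033,0],[0,-0.0033,0],[0,-0.0033,0],[0,-0.0033,0],[0,-0.0033,0],[0,-0.0033,0]], "dp": [[0.1,0,-0.05],[0.09,0,-0.05],[0.1,0,-0.04],[0.1,0,-0.05],[0.09,0,-0.05],[0.1,0,-0.05],[0.1,0,-0.04],[0.09,0,-0.05]], "jaw": [1,1,1,1,1,1,1,1]}}

```text
clock: 11.77
tool_pos: [0.5859, 0.0329, 0.1245]
eef_rot: [0.964, -0.251, -0.082, -0.021]
contact_force: [-0.8, 1.4, 5.6]
opening: 0.475
```

```bash
cp next.npz cmd.npz; python3 step.py L -9.5 38 20 -0.5
```

```text
meas phi -20.5 tilt -9.7 c [-189.8  -42.5] PL [-168.4   14.7] zL -0.3 PR [-211.2  -99.8] zR 20.6
F [-0.8  1.4  5.6] M [ 0.   -0.28  0.02] t 11.7667 op 0.475
cmd  phi -20.5 tilt -9.5 c [-189.4  -41.2] PL [-168.    16.1] zL -0.5 PR [-210.8  -98.5] zR 19.9
goal phi 38.0 tilt -9.5 c [-130.2  -32.1] PL [-167.9   16.1] zL -0.5 PR [-92.6 -80.3] zR 20.0
turn [[-0.0002,0,-0.0012],[-0.0005,0,-0.0033],[-0.0009,0,-0.0052],[-0.0012,0,-0.007],[-0.0014,0,-0.0083],[-0.0016,0,-0.0096],[-0.0017,0,-0.0106],[-0.0019,0,-0.0112],[-0.002,0,-0.0118],[-0.002,0,-0.0119]]
dp [[0.0,0.01,-0.0],[0.0,0.04,-0.0],[0.0,0.06,-0.0],[0.0,0.07,-0.0],[0.01,0.09,-0.0],[-0.0,0.1,-0.0],[0.0,0.11,-0.0],[0.01,0.12,-0.0],[0.0,0.13,-0.0],[0.0,0.13,-0.0]]
n 10
turn [[-0.002,0,-0.012],[-0.002,0,-0.0118],[-0.0019,0,-0.0112],[-0.0017,0,-0.0106],[-0.0016,0,-0.0095],[-0.0014,0,-0.0084],[-0.0012,0,-0.0069],[-0.0009,0,-0.0053],[-0.0005,0,-0.0033],[-0.0002,0,-0.0012]]
dp [[0.01,0.13,-0.01],[0.0,0.12,0.0],[0.01,0.12,0.0],[0.0,0.11,0.0],[0.0,0.11,0.0],[0.01,0.09,0.0],[-0.0,0.07,0.0],[0.0,0.06,0.0],[0.0,0.03,0.0],[0.0,0.02,0.0]]
n 10
```

Request:
{"fn": "move_arm", "kwargs": {"turn": [[-0.0002,0,-0.0012],[-0.0005,0,-0.0033],[-0.0009,0,-0.0052],[-0.0012,0,-0.007],[-0.0014,0,-0.0083],[-0.0016,0,-0.0096],[-0.0017,0,-0.0106],[-0.0019,0,-0.0112],[-0.002,0,-0.0118],[-0.002,0,-0.0119]], "dp": [[0,0.01,0],[0,0.04,0],[0,0.06,0],[0,0.07,0],[0.01,0.09,0],[0,0.1,0],[0,0.11,0],[0.01,0.12,0],[0,0.13,0],[0,0.13,0]], "jaw": [1,1,1,1,1,1,1,1,1,1]}}

```text
clock: 12.6
tool_pos: [0.5801, 0.0118, 0.1245]
eef_rot: [0.996, 0.002, -0.084, 0.0]
contact_force: [-1.8, 0.1, 7.3]
opening: 0.471
```

Request:
{"fn": "move_arm", "kwargs": {"turn": [[-0.002,0,-0.012],[-0.002,0,-0.0118],[-0.0019,0,-0.0112],[-0.0017,0,-0.0106],[-0.0016,0,-0.0095],[-0.0014,0,-0.0084],[-0.0012,0,-0.0069],[-0.0009,0,-0.0053],[-0.0005,0,-0.0033],[-0.0002,0,-0.0012]], "dp": [[0.01,0.13,-0.01],[0,0.12,0],[0.01,0.12,0],[0,0.11,0],[0,0.11,0],[0.01,0.09,0],[0,0.07,0],[0,0.06,0],[0,0.03,0],[0,0.02,0]], "jaw": [1,1,1,1,1,1,1,1,1,1]}}

```text
clock: 13.43
tool_pos: [0.5854, -0.0094, 0.1245]
eef_rot: [0.964, 0.252, -0.082, 0.021]
contact_force: [-1.3, 0.7, 8.3]
opening: 0.475
```

```bash
cp next.npz cmd.npz; python3 step.py L 0 same 8 0; python3 -c "
from plant import r
import cv2
d=r.snapshot('side'); cv2.imwrite('pics/hs.png',cv2.resize(d['frame'][180:380,220:460],None,fx=3,fy=3))"
```

```text
meas phi 38.0 tilt -9.7 c [-129.1  -33.8] PL [-166.8   14.4] zL -0.3 PR [-91.5 -81.9] zR 20.6
F [-1.3  0.7  8.3] M [ 0.17  0.06 -0.09] t 13.4333 op 0.475
cmd  phi 38.0 tilt -9.5 c [-130.2  -32.1] PL [-167.9   16.1] zL -0.5 PR [-92.6 -80.3] zR 20.0
goal phi 38.0 tilt -0.0 c [-129.7  -32.8] PL [-167.8   16. ] zL -0.0 PR [-91.5 -81.7] zR 0.0
turn [[0,0.0033,0],[0,0.0033,0],[0,0.0033,0],[0,0.0033,0],[0,0.0033,0],[0,0.0033,0],[0,0.0033,0],[0,0.0033,0]]
dp [[-0.1,-0.0,0.05],[-0.09,-0.0,0.05],[-0.1,-0.0,0.05],[-0.09,-0.0,0.05],[-0.1,-0.0,0.05],[-0.1,-0.0,0.05],[-0.09,-0.0,0.05],[-0.1,-0.0,0.05]]
n 8
```

View pics/hs.png

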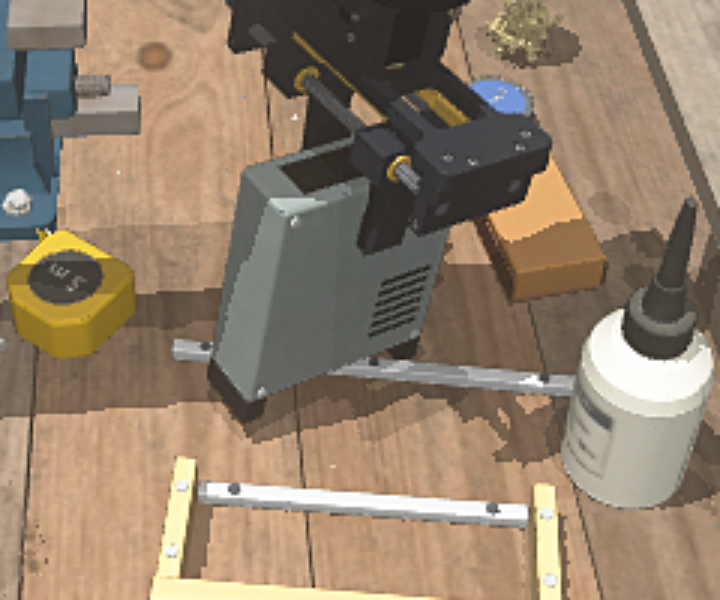

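The right end has crossed the rail and hangs over the gap, clear of the lip. Lowering.

Request:
{"fn": "move_arm", "kwargs": {"turn": [[0,0.0033,0],[0,0.0033,0],[0,0.0033,0],[0,0.0033,0],[0,0.0033,0],[0,0.0033,0],[0,0.0033,0],[0,0.0033,0],[0,0,0],[0,0,0]], "dp": [[-0.1,0,0.05],[-0.09,0,0.05],[-0.1,0,0.05],[-0.09,0,0.05],[-0.1,0,0.05],[-0.1,0,0.05],[-0.09,0,0.05],[-0.1,0,0.05],[0,0,0],[0,0,0]], "jaw": [1,1,1,1,1,1,1,1,1,1]}}

```text
clock: 14.32
tool_pos: [0.569, -0.0185, 0.1166]
eef_rot: [0.967, 0.253, -0.0, -0.0]
contact_force: [-0.8, 1.7, 8.3]
opening: 0.472
```

```bash
cp next.npz cmd.npz; python3 step.py R 9.5 same 8 -0.5; python3 -c "
from plant import r
import cv2
d=r.snapshot('side'); cv2.imwrite('pics/is.png',cv2.resize(d['frame'][180:380,220:460],None,fx=3,fy=3))"
```

```text
meas phi 38.0 tilt -0.0 c [-129.7  -33.3] PL [-167.9   15.6] zL 0.6 PR [-91.5 -82.1] zR 0.6
F [-0.8  1.7  8.3] M [ 0.03  0.   -0.09] t 14.3167 op 0.472
cmd  phi 38.0 tilt -0.0 c [-129.7  -32.8] PL [-167.8   16. ] zL -0.0 PR [-91.5 -81.7] zR 0.0
goal phi 38.0 tilt 9.5 c [-129.1  -33.6] PL [-166.7   14.6] zL 19.9 PR [-91.4 -81.7] zR -0.6
turn [[0,0.0033,0],[0,0.0033,0],[0,0.0033,0],[0,0.0033,0],[0,0.0033,0],[0,0.0033,0],[0,0.0033,0],[0,0.0033,0]]
dp [[-0.1,-0.0,-0.05],[-0.09,-0.0,-0.05],[-0.1,-0.0,-0.04],[-0.1,-0.0,-0.05],[-0.09,-0.0,-0.05],[-0.1,-0.0,-0.05],[-0.1,-0.0,-0.05],[-0.1,-0.0,-0.04]]
n 8
```

View pics/is.png

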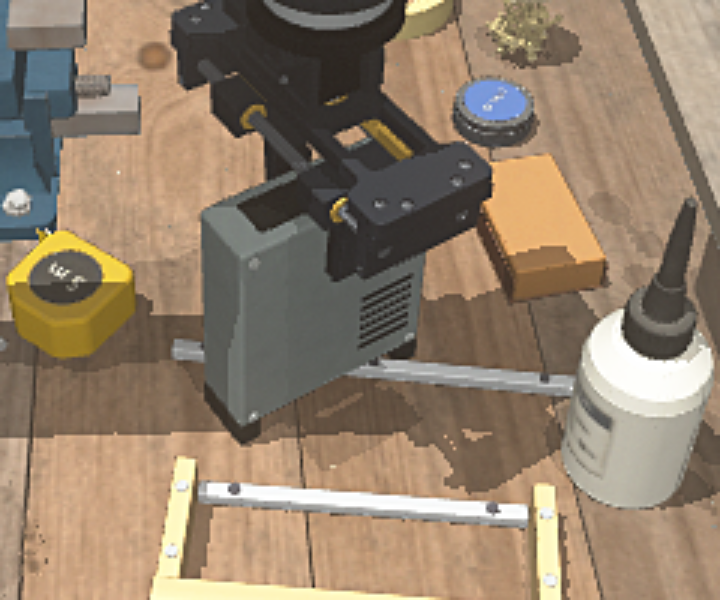

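It stands astride the rail with the right foot between rail and lip. Next I'll tip onto the right foot and bring the left end across.

Request:
{"fn": "move_arm", "kwargs": {"turn": [[0,0.0033,0],[0,0.0033,0],[0,0.0033,0],[0,0.0033,0],[0,0.0033,0],[0,0.0033,0],[0,0.0033,0],[0,0.0033,0]], "dp": [[-0.1,0,-0.05],[-0.09,0,-0.05],[-0.1,0,-0.04],[-0.1,0,-0.05],[-0.09,0,-0.05],[-0.1,0,-0.05],[-0.1,0,-0.05],[-0.1,0,-0.04]], "jaw": [1,1,1,1,1,1,1,1]}}

```text
clock: 15.03
tool_pos: [0.5524, -0.0276, 0.1245]
eef_rot: [0.964, 0.253, 0.081, -0.021]
contact_force: [2.0, 1.5, 6.0]
opening: 0.472
```

```bash
cp next.npz cmd.npz; python3 step.py R 9.5 -5 16 -0.5
```

```text
meas phi 38.1 tilt 9.6 c [-130.1  -33. ] PL [-167.8   15.1] zL 20.5 PR [-92.4 -81.1] zR -0.2
F [2.  1.5 6. ] M [ 0.2  -0.17  0.05] t 15.0333 op 0.472
cmd  phi 38.0 tilt 9.5 c [-129.1  -33.6] PL [-166.7   14.6] zL 19.9 PR [-91.4 -81.7] zR -0.6
goal phi -5.0 tilt 9.5 c [-86.1 -20.7] PL [-80.8  40.2] zL 20.0 PR [-91.4 -81.6] zR -0.5
turn [[-0.0002,0,0.0013],[-0.0007,0,0.0038],[-0.0009,0,0.0058],[-0.0013,0,0.0075],[-0.0015,0,0.0089],[-0.0017,0,0.01],[-0.0017,0,0.0106],[-0.0019,0,0.011],[-0.0018,0,0.011],[-0.0018,0,0.0106]]
dp [[-0.0,0.01,-0.0],[-0.0,0.04,-0.0],[-0.0,0.07,-0.0],[-0.0,0.08,-0.0],[-0.01,0.09,-0.0],[0.0,0.11,-0.0],[-0.0,0.11,-0.0],[-0.01,0.12,-0.0],[-0.0,0.12,-0.01],[-0.01,0.11,0.0]]
n 10
turn [[-0.0017,0,0.01],[-0.0015,0,0.0089],[-0.0012,0,0.0076],[-0.001,0,0.0058],[-0.0006,0,0.0037],[-0.0002,0,0.0013]]
dp [[0.0,0.11,0.0],[-0.0,0.09,0.0],[-0.0,0.08,0.0],[-0.0,0.07,0.0],[-0.0,0.04,0.0],[-0.0,0.01,0.0]]
n 6
```

Request:
{"fn": "move_arm", "kwargs": {"turn": [[-0.0002,0,0.0013],[-0.0007,0,0.0038],[-0.0009,0,0.0058],[-0.0013,0,0.0075],[-0.0015,0,0.0089],[-0.0017,0,0.01],[-0.0017,0,0.0106],[-0.0019,0,0.011],[-0.0018,0,0.011],[-0.0018,0,0.0106]], "dp": [[0,0.01,0],[0,0.04,0],[0,0.07,0],[0,0.08,0],[-0.01,0.09,0],[0,0.11,0],[0,0.11,0],[-0.01,0.12,0],[0,0.12,-0.01],[-0.01,0.11,0]], "jaw": [1,1,1,1,1,1,1,1,1,1]}}

```text
clock: 15.87
tool_pos: [0.5579, -0.0491, 0.1245]
eef_rot: [0.997, -0.002, 0.083, 0.0]
contact_force: [2.5, 0.9, 4.7]
opening: 0.475
```

Request:
{"fn": "move_arm", "kwargs": {"turn": [[-0.0017,0,0.01],[-0.0015,0,0.0089],[-0.0012,0,0.0076],[-0.001,0,0.0058],[-0.0006,0,0.0037],[-0.0002,0,0.0013]], "dp": [[0,0.11,0],[0,0.09,0],[0,0.08,0],[0,0.07,0],[0,0.04,0],[0,0.01,0]], "jaw": [1,1,1,1,1,1]}}

```text
clock: 16.37
tool_pos: [0.5567, -0.0592, 0.1244]
eef_rot: [0.989, -0.12, 0.083, 0.01]
contact_force: [3.7, 0.5, 6.1]
opening: 0.47
```

```bash
cp next.npz cmd.npz; python3 step.py R 0 same 8 0; python3 -c "
from plant import r
import cv2
d=r.snapshot('side'); cv2.imwrite('pics/js.png',cv2.resize(d['frame'][180:380,220:460],None,fx=3,fy=3))"
```

```text
meas phi -5.1 tilt 9.6 c [-85.8 -20. ] PL [-80.4  40.9] zL 20.4 PR [-91.2 -80.9] zR -0.2
F [3.7 0.5 6.1] M [ 0.18 -0.18  0.11] t 16.3667 op 0.47
cmd  phi -5.0 tilt 9.5 c [-86.1 -20.7] PL [-80.8  40.2] zL 20.0 PR [-91.4 -81.6] zR -0.5
goal phi -5.0 tilt -0.0 c [-86.  -19.8] PL [-80.6  42. ] zL -0.0 PR [-91.4 -81.6] zR 0.0
turn [[0,-0.0033,0],[0,-0.0033,0],[0,-0.0033,0],[0,-0.0033,0],[0,-0.0033,0],[0,-0.0033,0],[0,-0.0033,0],[0,-0.0033,0]]
dp [[0.1,-0.0,0.05],[0.09,-0.0,0.05],[0.1,-0.0,0.05],[0.09,-0.0,0.05],[0.1,-0.0,0.05],[0.1,-0.0,0.05],[0.09,-0.0,0.05],[0.1,-0.0,0.05]]
n 8
```

View pics/js.png

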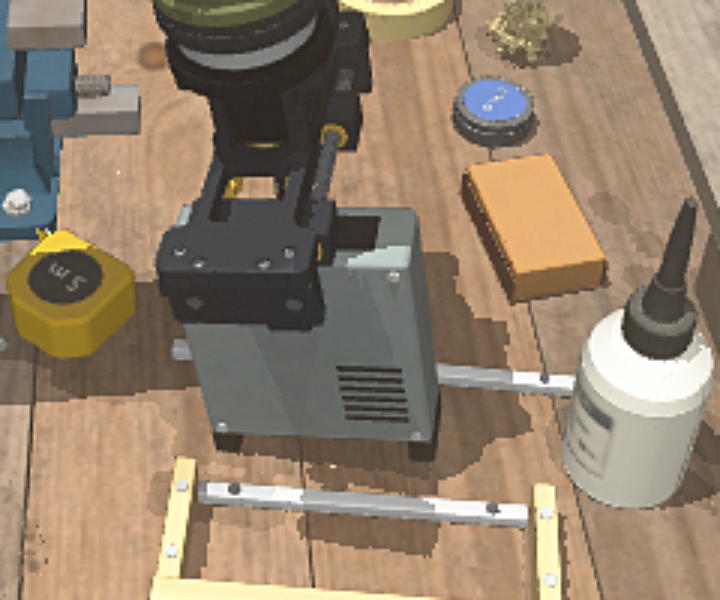

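The left end is over the gap, past the rail and short of the lip. Setting it down.

Request:
{"fn": "move_arm", "kwargs": {"turn": [[0,-0.0033,0],[0,-0.0033,0],[0,-0.0033,0],[0,-0.0033,0],[0,-0.0033,0],[0,-0.0033,0],[0,-0.0033,0],[0,-0.0033,0],[0,0,0],[0,0,0]], "dp": [[0.1,0,0.05],[0.09,0,0.05],[0.1,0,0.05],[0.09,0,0.05],[0.1,0,0.05],[0.1,0,0.05],[0.09,0,0.05],[0.1,0,0.05],[0,0,0],[0,0,0]], "jaw": [1,1,1,1,1,1,1,1,1,1]}}

```text
clock: 17.25
tool_pos: [0.575, -0.0636, 0.1166]
eef_rot: [0.993, -0.119, -0.001, 0.0]
contact_force: [-1.0, 1.4, 10.6]
opening: 0.466
```

```bash
cp next.npz cmd.npz; python3 step.py L -9.5 same 8 -0.5; python3 - <<'E'
from step import *
from plant import r
d=r.snapshot('side'); c=cam(d)
im=cv2.resize(d['frame'][180:380,220:460],None,fx=3,fy=3)
T=load()
for own in [(20,62,0),(20,48,0),(20,-48,0),(20,-62,0),(21,62,16),(21,-62,16)]:
    P=T[0]+T[1][:,2]*.116+T[1][:,1]*own[0]/1000+T[1][:,0]*own[1]/1000-T[1][:,2]*own[2]/1000
    u=(proj(c,P)[0]-[220,180])*3+1; cv2.circle(im,tuple(int(v) for v in u),3,(0,0,255),1)
# bay model lip corners
for bx,by,bz in [(-45,88,10),(-45,-88,10),(-35,88,10),(-35,-88,10),(35,102,40),(35,-102,40),(-45,102,30),(-45,-102,30)]:
    w=b2w((bx/1000,by/1000)); u=(proj(c,[w[0],w[1],bz/1000])[0]-[220,180])*3+1; cv2.circle(im,tuple(int(v) for v in u),3,(0,255,0),1)
cv2.imwrite('pics/ks.png',im)
E
```

```text
meas phi -5.0 tilt -0.1 c [-86.  -20.6] PL [-80.6  41.1] zL 0.5 PR [-91.5 -82.4] zR 0.7
F [-1.   1.4 10.6] M [ 0.19  0.19 -0.01] t 17.25 op 0.466
cmd  phi -5.0 tilt -0.0 c [-86.  -19.8] PL [-80.6  42. ] zL -0.0 PR [-91.4 -81.6] zR 0.0
goal phi -5.0 tilt -9.5 c [-86.  -19.1] PL [-80.7  41.8] zL -0.6 PR [-91.3 -80. ] zR 19.9
turn [[0,-0.0033,0],[0,-0.0033,0],[0,-0.0033,0],[0,-0.0033,0],[0,-0.0033,0],[0,-0.0033,0],[0,-0.0033,0],[0,-0.0033,0]]
dp [[0.1,-0.0,-0.05],[0.09,-0.0,-0.05],[0.1,-0.0,-0.04],[0.1,-0.0,-0.05],[0.09,-0.0,-0.05],[0.1,-0.0,-0.05],[0.1,-0.0,-0.05],[0.09,-0.0,-0.04]]
n 8
```

View pics/ks.png

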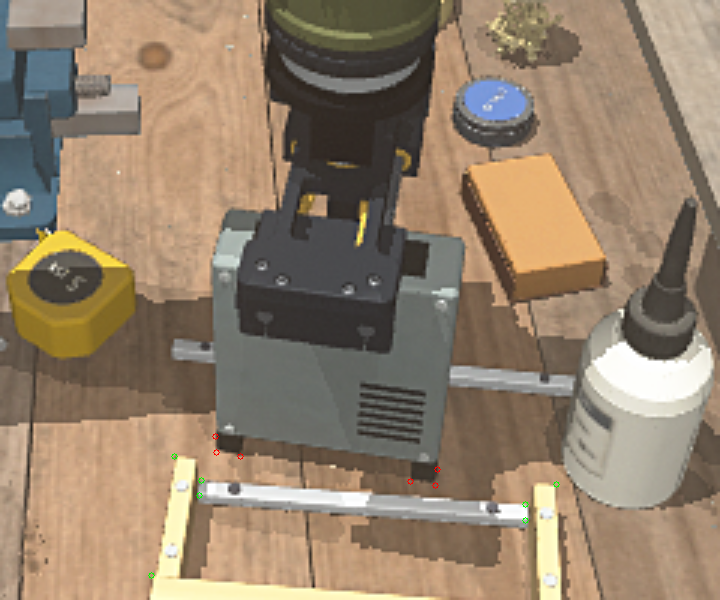

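Predicted foot corners (red) sit 5–7 zoom pixels ahead of the actual feet, about 2 mm. The bay marks coincide. I'll allow for that in the next swing, over the lip.

Request:
{"fn": "move_arm", "kwargs": {"turn": [[0,-0.0033,0],[0,-0.0033,0],[0,-0.0033,0],[0,-0.0033,0],[0,-0.0033,0],[0,-0.0033,0],[0,-0.0033,0],[0,-0.0033,0]], "dp": [[0.1,0,-0.05],[0.09,0,-0.05],[0.1,0,-0.04],[0.1,0,-0.05],[0.09,0,-0.05],[0.1,0,-0.05],[0.1,0,-0.05],[0.09,0,-0.04]], "jaw": [1,1,1,1,1,1,1,1]}}

```text
clock: 17.97
tool_pos: [0.5933, -0.0681, 0.1246]
eef_rot: [0.989, -0.119, -0.085, -0.01]
contact_force: [-2.4, 1.7, 8.4]
opening: 0.469
```

```bash
cp next.npz cmd.npz; python3 step.py L -9.5 40.5 17 -0.5
```

```text
meas phi -5.0 tilt -9.8 c [-86.  -21.3] PL [-80.7  39.6] zL -0.3 PR [-91.4 -82.2] zR 20.8
F [-2.4  1.7  8.4] M [0.15 0.18 0.05] t 17.9667 op 0.469
cmd  phi -5.0 tilt -9.5 c [-86.  -19.1] PL [-80.7  41.8] zL -0.6 PR [-91.3 -80. ] zR 19.9
goal phi 40.5 tilt -9.5 c [-41.1  -4.6] PL [-80.8  41.9] zL -0.5 PR [ -1.3 -51.1] zR 20.0
turn [[-0.0002,0,-0.0012],[-0.0006,0,-0.0036],[-0.001,0,-0.0055],[-0.0012,0,-0.0071],[-0.0014,0,-0.0086],[-0.0016,0,-0.0096],[-0.0017,0,-0.0104],[-0.0019,0,-0.0108],[-0.0018,0,-0.011],[-0.0018,0,-0.0108]]
dp [[0.0,0.01,-0.0],[0.0,0.04,-0.0],[0.0,0.06,-0.0],[0.0,0.08,-0.0],[0.01,0.09,-0.0],[-0.0,0.1,-0.0],[0.0,0.11,-0.0],[0.01,0.12,-0.0],[0.0,0.11,-0.0],[0.0,0.12,-0.01]]
n 10
turn [[-0.0017,0,-0.0104],[-0.0017,0,-0.0096],[-0.0014,0,-0.0086],[-0.0012,0,-0.0071],[-0.0009,0,-0.0055],[-0.0006,0,-0.0036],[-0.0002,0,-0.0012]]
dp [[0.01,0.11,0.0],[0.0,0.1,0.0],[0.0,0.09,0.0],[0.0,0.08,0.0],[0.0,0.06,0.0],[0.01,0.04,0.0],[-0.0,0.01,0.0]]
n 7
```

Request:
{"fn": "move_arm", "kwargs": {"turn": [[-0.0002,0,-0.0012],[-0.0006,0,-0.0036],[-0.001,0,-0.0055],[-0.0012,0,-0.0071],[-0.0014,0,-0.0086],[-0.0016,0,-0.0096],[-0.0017,0,-0.0104],[-0.0019,0,-0.0108],[-0.0018,0,-0.011],[-0.0018,0,-0.0108]], "dp": [[0,0.01,0],[0,0.04,0],[0,0.06,0],[0,0.08,0],[0.01,0.09,0],[0,0.1,0],[0,0.11,0],[0.01,0.12,0],[0,0.11,0],[0,0.12,-0.01]], "jaw": [1,1,1,1,1,1,1,1,1,1]}}

```text
clock: 18.8
tool_pos: [0.5936, -0.0897, 0.1246]
eef_rot: [0.988, 0.131, -0.084, 0.011]
contact_force: [-0.9, 0.0, 6.2]
opening: 0.47
```

Request:
{"fn": "move_arm", "kwargs": {"turn": [[-0.0017,0,-0.0104],[-0.0017,0,-0.0096],[-0.0014,0,-0.0086],[-0.0012,0,-0.0071],[-0.0009,0,-0.0055],[-0.0006,0,-0.0036],[-0.0002,0,-0.0012]], "dp": [[0.01,0.11,0],[0,0.1,0],[0,0.09,0],[0,0.08,0],[0,0.06,0],[0.01,0.04,0],[0,0.01,0]], "jaw": [1,1,1,1,1,1,1]}}

```text
clock: 19.38
tool_pos: [0.5985, -0.1014, 0.1246]
eef_rot: [0.958, 0.273, -0.082, 0.023]
contact_force: [-1.7, -0.9, 7.9]
opening: 0.47
```

```bash
cp next.npz cmd.npz; python3 step.py L 0 same 8 0; python3 -c "
from plant import r
import cv2
d=r.snapshot('side'); cv2.imwrite('pics/ls.png',cv2.resize(d['frame'][210:410,220:460],None,fx=3,fy=3))
d=r.snapshot('top'); cv2.imwrite('pics/lt.png',cv2.resize(d['frame'][140:300,340:500],None,fx=3.5,fy=3.5))"
```

```text
meas phi 40.4 tilt -9.7 c [-39.5  -6.5] PL [-79.2  40. ] zL -0.2 PR [  0.1 -53. ] zR 20.7
F [-1.7 -0.9  7.9] M [ 0.01  0.09 -0.13] t 19.3833 op 0.47
cmd  phi 40.5 tilt -9.5 c [-41.1  -4.6] PL [-80.8  41.9] zL -0.5 PR [ -1.3 -51.1] zR 20.0
goal phi 40.5 tilt -0.0 c [-40.5  -5.3] PL [-80.7  41.8] zL 0.0 PR [ -0.2 -52.5] zR 0.0
turn [[0,0.0033,0],[0,0.0033,0],[0,0.0033,0],[0,0.0033,0],[0,0.0033,0],[0,0.0033,0],[0,0.0033,0],[0,0.0033,0]]
dp [[-0.1,-0.0,0.05],[-0.09,-0.0,0.05],[-0.1,-0.0,0.05],[-0.09,-0.0,0.05],[-0.1,-0.0,0.05],[-0.1,-0.0,0.05],[-0.09,-0.0,0.05],[-0.1,-0.0,0.05]]
n 8
```

View pics/ls.png

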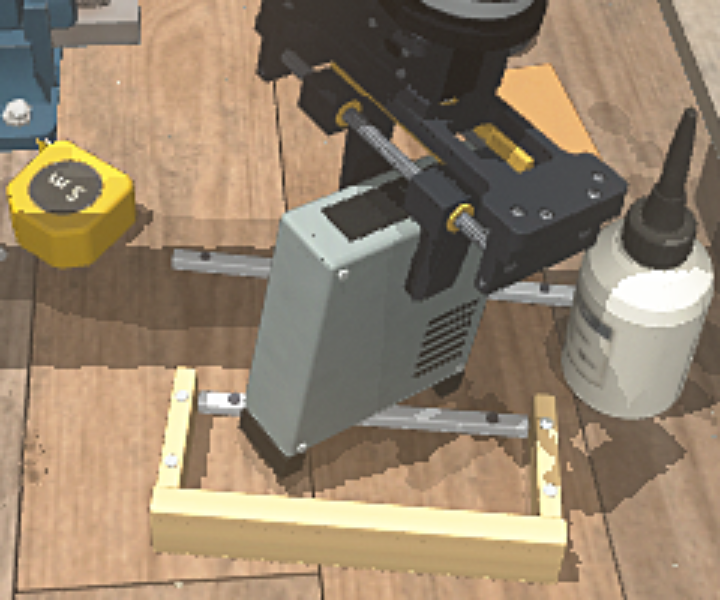

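The right end is over the bay floor, behind the lip and clear of cheek and fence. Lowering.

Request:
{"fn": "move_arm", "kwargs": {"turn": [[0,0.0033,0],[0,0.0033,0],[0,0.0033,0],[0,0.0033,0],[0,0.0033,0],[0,0.0033,0],[0,0.0033,0],[0,0.0033,0],[0,0,0],[0,0,0]], "dp": [[-0.1,0,0.05],[-0.09,0,0.05],[-0.1,0,0.05],[-0.09,0,0.05],[-0.1,0,0.05],[-0.1,0,0.05],[-0.09,0,0.05],[-0.1,0,0.05],[0,0,0],[0,0,0]], "jaw": [1,1,1,1,1,1,1,1,1,1]}}

```text
clock: 20.32
tool_pos: [0.5823, -0.1112, 0.1166]
eef_rot: [0.962, 0.273, -0.001, 0.0]
contact_force: [-1.0, 0.1, 8.4]
opening: 0.468
```

```bash
cp next.npz cmd.npz; python3 step.py R 9.5 same 8 -0.5; python3 - <<'E'
from step import *
from plant import r
d=r.snapshot('side'); c=cam(d)
im=cv2.resize(d['frame'][210:410,220:460],None,fx=3,fy=3)
T=load()
for own in [(20,62,0),(20,48,0),(20,-48,0),(20,-62,0),(-20,-62,0),(21,62,16),(21,-62,16)]:
    P=T[0]+T[1][:,2]*.116+T[1][:,1]*own[0]/1000+T[1][:,0]*own[1]/1000-T[1][:,2]*own[2]/1000
    u=(proj(c,P)[0]-[220,210])*3+1; cv2.circle(im,tuple(int(v) for v in u),3,(0,0,255),1)
cv2.imwrite('pics/ms.png',im)
E
```

```text
meas phi 40.4 tilt -0.1 c [-40.   -6.2] PL [-80.2  41. ] zL 0.5 PR [  0.2 -53.4] zR 0.7
F [-1.   0.1  8.4] M [ 0.06  0.04 -0.1 ] t 20.3167 op 0.468
cmd  phi 40.5 tilt -0.0 c [-40.5  -5.3] PL [-80.7  41.8] zL 0.0 PR [ -0.2 -52.5] zR 0.0
goal phi 40.5 tilt 9.5 c [-39.8  -6.1] PL [-79.5  40.4] zL 19.9 PR [ -0.1 -52.6] zR -0.6
turn [[0,0.0033,0],[0,0.0033,0],[0,0.0033,0],[0,0.0033,0],[0,0.0033,0],[0,0.0033,0],[0,0.0033,0],[0,0.0033,0]]
dp [[-0.1,-0.0,-0.05],[-0.09,-0.0,-0.05],[-0.1,-0.0,-0.04],[-0.1,-0.0,-0.05],[-0.09,-0.0,-0.05],[-0.1,-0.0,-0.05],[-0.1,-0.0,-0.05],[-0.1,-0.0,-0.04]]
n 8
```

View pics/ms.png

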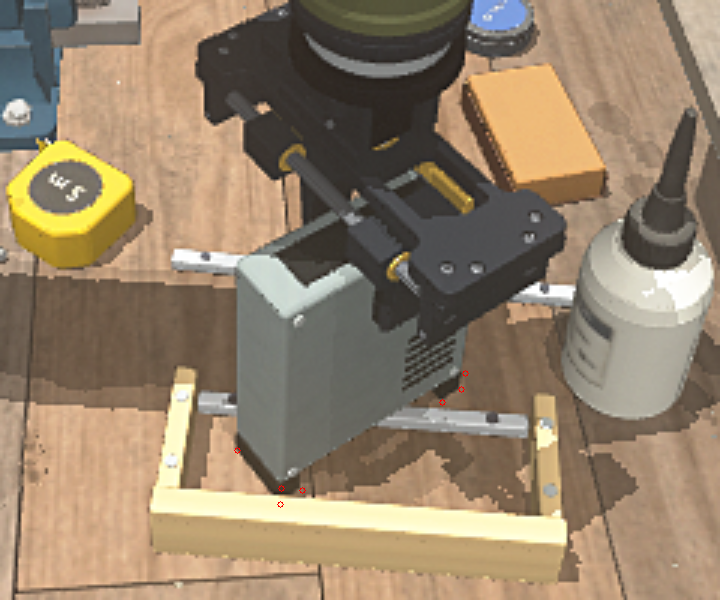

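Standing astride the lip. Predicted corners are again ahead of the actual ones, by 8–10 px or 3–4 mm, which is still well inside the margins. Final swing now.

Request:
{"fn": "move_arm", "kwargs": {"turn": [[0,0.0033,0],[0,0.0033,0],[0,0.0033,0],[0,0.0033,0],[0,0.0033,0],[0,0.0033,0],[0,0.0033,0],[0,0.0033,0]], "dp": [[-0.1,0,-0.05],[-0.09,0,-0.05],[-0.1,0,-0.04],[-0.1,0,-0.05],[-0.09,0,-0.05],[-0.1,0,-0.05],[-0.1,0,-0.05],[-0.1,0,-0.04]], "jaw": [1,1,1,1,1,1,1,1]}}

```text
clock: 21.03
tool_pos: [0.5663, -0.1208, 0.1245]
eef_rot: [0.958, 0.273, 0.08, -0.023]
contact_force: [2.1, 2.1, 7.0]
opening: 0.472
```

```bash
cp next.npz cmd.npz; python3 step.py R 9.5 0 17 -0.5
```

```text
meas phi 40.5 tilt 9.6 c [-40.7  -5.7] PL [-80.4  40.8] zL 20.4 PR [ -1.  -52.2] zR -0.3
F [2.1 2.1 7. ] M [ 0.25 -0.15  0.01] t 21.0333 op 0.472
cmd  phi 40.5 tilt 9.5 c [-39.8  -6.1] PL [-79.5  40.4] zL 19.9 PR [ -0.1 -52.6] zR -0.6
goal phi 0.0 tilt 9.5 c [-0.   8.6] PL [-0.  69.7] zL 20.0 PR [ -0.  -52.6] zR -0.5
turn [[-0.0002,0,0.0011],[-0.0005,0,0.0031],[-0.0008,0,0.0049],[-0.0011,0,0.0064],[-0.0013,0,0.0076],[-0.0014,0,0.0086],[-0.0016,0,0.0092],[-0.0016,0,0.0097],[-0.0016,0,0.0098],[-0.0016,0,0.0096]]
dp [[-0.0,0.01,-0.0],[-0.0,0.04,-0.0],[-0.0,0.05,-0.0],[-0.0,0.07,-0.0],[-0.0,0.08,-0.0],[-0.01,0.09,-0.0],[-0.0,0.1,-0.0],[-0.0,0.1,-0.0],[-0.01,0.11,-0.0],[0.0,0.1,-0.01]]
n 10
turn [[-0.0016,0,0.0092],[-0.0014,0,0.0086],[-0.0013,0,0.0076],[-0.001,0,0.0064],[-0.0009,0,0.0049],[-0.0005,0,0.0031],[-0.0002,0,0.0011]]
dp [[-0.0,0.1,0.0],[-0.01,0.09,0.0],[0.0,0.08,0.0],[0.0,0.07,0.0],[0.0,0.05,0.0],[0.0,0.03,0.0],[0.0,0.02,0.0]]
n 7
```

Request:
{"fn": "move_arm", "kwargs": {"turn": [[-0.0002,0,0.0011],[-0.0005,0,0.0031],[-0.0008,0,0.0049],[-0.0011,0,0.0064],[-0.0013,0,0.0076],[-0.0014,0,0.0086],[-0.0016,0,0.0092],[-0.0016,0,0.0097],[-0.0016,0,0.0098],[-0.0016,0,0.0096]], "dp": [[0,0.01,0],[0,0.04,0],[0,0.05,0],[0,0.07,0],[0,0.08,0],[-0.01,0.09,0],[0,0.1,0],[0,0.1,0],[-0.01,0.11,0],[0,0.1,-0.01]], "jaw": [1,1,1,1,1,1,1,1,1,1]}}

```text
clock: 21.87
tool_pos: [0.5725, -0.1389, 0.1245]
eef_rot: [0.995, 0.053, 0.083, -0.004]
contact_force: [3.3, 0.9, 2.7]
opening: 0.473
```

Request:
{"fn": "move_arm", "kwargs": {"turn": [[-0.0016,0,0.0092],[-0.0014,0,0.0086],[-0.0013,0,0.0076],[-0.001,0,0.0064],[-0.0009,0,0.0049],[-0.0005,0,0.0031],[-0.0002,0,0.0011],[0,0,0]], "dp": [[0,0.1,0],[-0.01,0.09,0],[0,0.08,0],[0,0.07,0],[0,0.05,0],[0,0.03,0],[0,0.02,0],[0,0,0]], "jaw": [1,1,1,1,1,1,1,1]}}

```text
clock: 22.53
tool_pos: [0.5722, -0.15, 0.1245]
eef_rot: [0.994, -0.076, 0.083, 0.007]
contact_force: [3.0, 0.8, 4.8]
opening: 0.471
```

```bash
cp next.npz cmd.npz; python3 step.py R 0 same 8 0; python3 -c "
from plant import r
import cv2
d=r.snapshot('side'); cv2.imwrite('pics/ns.png',cv2.resize(d['frame'][210:410,220:460],None,fx=3,fy=3))
d=r.snapshot('top'); cv2.imwrite('pics/nt.png',cv2.resize(d['frame'][140:300,360:520],None,fx=3.5,fy=3.5))"
```

```text
meas phi 0.0 tilt 9.5 c [-0.1  9.1] PL [-0.1 70.3] zL 20.3 PR [ -0.1 -52. ] zR -0.2
F [3.  0.8 4.8] M [ 0.27 -0.22  0.06] t 22.5333 op 0.471
cmd  phi 0.0 tilt 9.5 c [-0.   8.6] PL [-0.  69.7] zL 20.0 PR [ -0.  -52.6] zR -0.5
goal phi 0.0 tilt -0.0 c [-0.   9.5] PL [-0.  71.5] zL 0.0 PR [ -0.  -52.5] zR 0.0
turn [[0,-0.0033,0],[0,-0.0033,0],[0,-0.0033,0],[0,-0.0033,0],[0,-0.0033,0],[0,-0.0033,0],[0,-0.0033,0],[0,-0.0033,0]]
dp [[0.1,0.0,0.05],[0.09,0.0,0.05],[0.1,0.0,0.05],[0.09,0.0,0.05],[0.1,0.0,0.05],[0.1,0.0,0.05],[0.09,0.0,0.05],[0.1,0.0,0.05]]
n 8
```

View pics/ns.png

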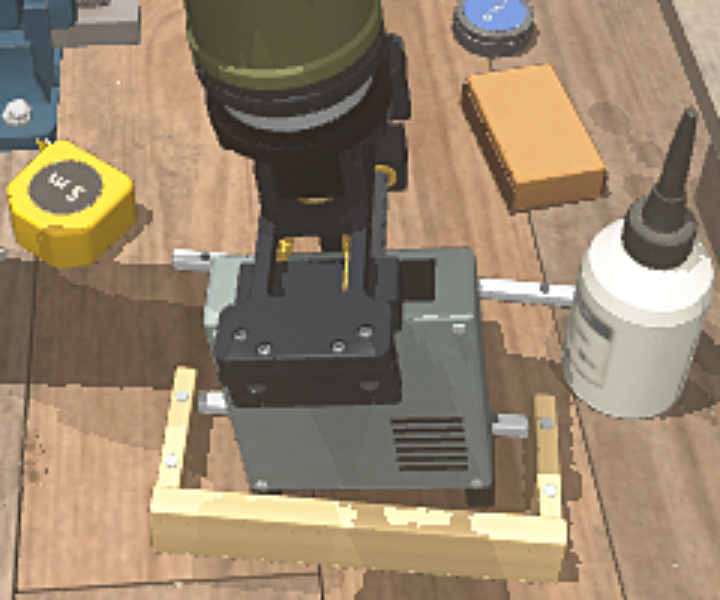

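View pics/nt.png

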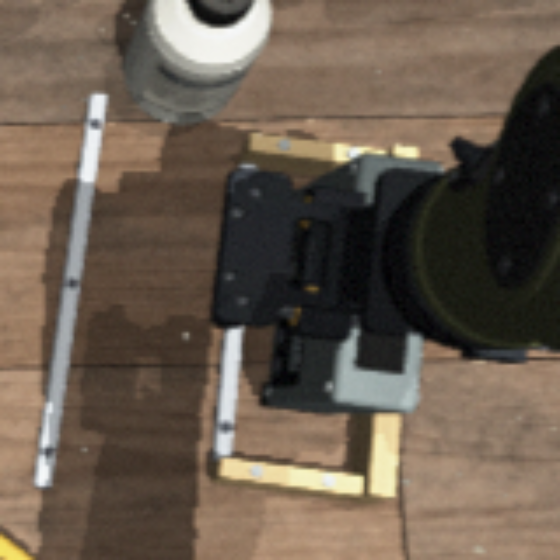

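Both ends are now inside the bay and the left one is still raised. Setting it down.

Request:
{"fn": "move_arm", "kwargs": {"turn": [[0,-0.0033,0],[0,-0.0033,0],[0,-0.0033,0],[0,-0.0033,0],[0,-0.0033,0],[0,-0.0033,0],[0,-0.0033,0],[0,-0.0033,0],[0,0,0],[0,0,0]], "dp": [[0.1,0,0.05],[0.09,0,0.05],[0.1,0,0.05],[0.09,0,0.05],[0.1,0,0.05],[0.1,0,0.05],[0.09,0,0.05],[0.1,0,0.05],[0,0,0],[0,0,0]], "jaw": [1,1,1,1,1,1,1,1,1,1]}}

```text
clock: 23.47
tool_pos: [0.5908, -0.1528, 0.1166]
eef_rot: [0.997, -0.076, -0.001, 0.0]
contact_force: [-0.8, 1.8, 9.6]
opening: 0.469
```

```bash
cp next.npz cmd.npz; python3 -c "
from step import *
meas()
from plant import r
import cv2
d=r.snapshot('side'); cv2.imwrite('pics/os.png',cv2.resize(d['frame'][265:405,260:430],None,fx=4.5,fy=4.2,interpolation=cv2.INTER_CUBIC))
d=r.snapshot('top'); cv2.imwrite('pics/ot.png',cv2.resize(d['frame'][140:300,360:520],None,fx=3.5,fy=3.5))"
```

```text
meas phi 0.0 tilt -0.1 c [-0.2  8.5] PL [-0.2 70.5] zL 0.5 PR [ -0.2 -53.5] zR 0.7
F [-0.8  1.8  9.6] M [0.36 0.22 0.06] t 23.4667 op 0.469
```

View pics/os.png

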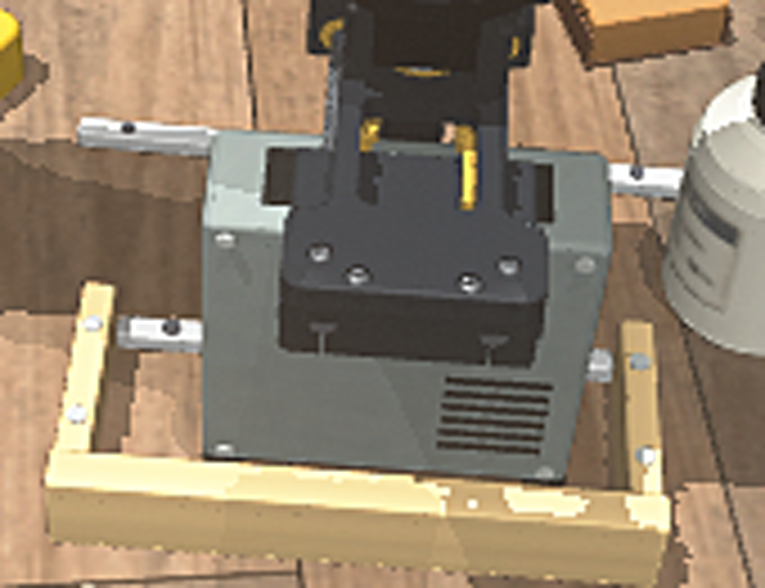

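View pics/ot.png

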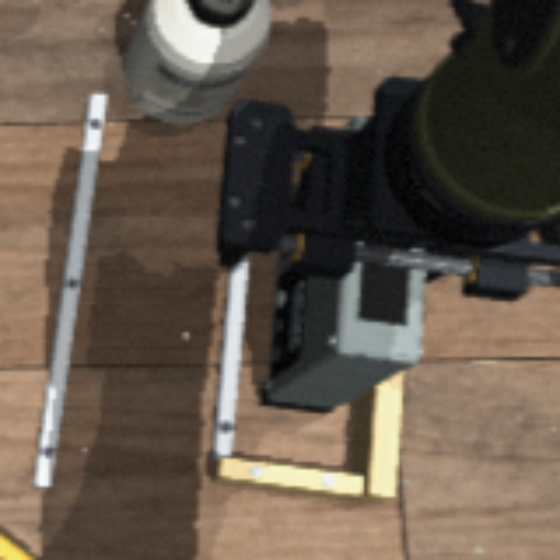

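Level in the bay. I'll check squareness from the top edges before letting go.

```bash
python3 - <<'E'
from plan import *
from plant import r
d=r.snapshot('side'); c=cam(d)
Z=lambda a:(np.array(a,float)+.5)/[4.5,4.2]-.5+np.array([260,265])
def ang(a,z,n):
    P=onplane(c,Z(a),z); v=P[1]-P[0]; print(n,np.round(w2b(P)*1000,1).tolist(),np.rad2deg(np.arctan2(v[1],v[0])-BY))
ang([[206,224],[607,252]],.156,"sup front top")
ang([[212,133],[609,156]],.156,"sup back top")
ang([[105,455],[620,490]],.040,"fence inner top")
ang([[206,457],[563,481]],.016,"case bottom front")
# pixel level edge fit: strong zoom
cv2.imwrite('pics/p.png',cv2.resize(d['frame'][305:335,300:400],None,fx=8,fy=8,interpolation=cv2.INTER_CUBIC))
E
```

```text
sup front top [[21.7, -50.8], [22.0, 68.5]] -0.14232886072384168
sup back top [[-16.4, -52.6], [-17.7, 70.4]] 0.6405603978850472
fence inner top [[35.6, -83.0], [34.6, 85.7]] 0.35350598544045353
case bottom front [[18.4, -51.3], [17.6, 70.0]] 0.39783436765656016
```

View pics/p.png

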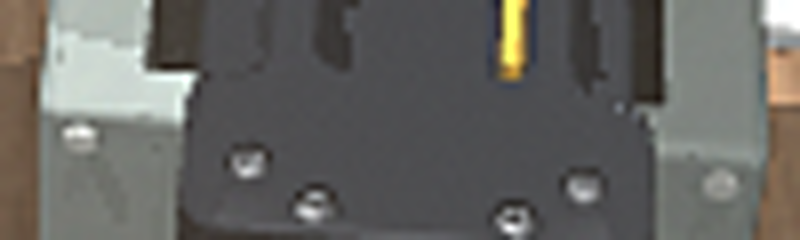

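Supply yaw is within about 0.5° of the fence and the case spans x from about −18 to 21 mm, inside the 70 mm floor. I'll relieve the preload, open, and go straight up.

Request:
{"fn": "move_arm", "kwargs": {"turn": [[0,0,0],[0,0,0],[0,0,0],[0,0,0],[0,0,0],[0,0,0],[0,0,0],[0,0,0],[0,0,0],[0,0,0]], "dp": [[0,0,-0.02],[0,0,-0.01],[0,0,0],[0,0,0],[0,0,0],[0,0,0],[0,0,0],[0,0,0],[0,0,0],[0,0,0]], "jaw": [1,1,0,-0.3,-0.6,-1,-1,-1,-1,-1]}}

```text
clock: 24.45
tool_pos: [0.5917, -0.1535, 0.1169]
eef_rot: [0.997, -0.076, 0.0, 0.001]
contact_force: [-0.0, -0.4, -0.1]
opening: 0.994
```

```bash
python3 -c "
from step import *
meas()"
```

```text
meas phi 0.0 tilt 0.0 c [0.5 9.7] PL [ 0.4 71.7] zL 0.9 PR [  0.5 -52.3] zR 0.9
F [-0.  -0.4 -0.1] M [ 0.02  0.05 -0.  ] t 24.45 op 0.994
```

Request:
{"fn": "move_arm", "kwargs": {"turn": [[0,0,0],[0,0,0],[0,0,0],[0,0,0],[0,0,0],[0,0,0],[0,0,0],[0,0,0],[0,0,0],[0,0,0]], "dp": [[0,0,-0.2],[0,0,-0.4],[0,0,-0.6],[0,0,-0.8],[0,0,-0.8],[0,0,-0.8],[0,0,-0.8],[0,0,-0.8],[0,0,-0.8],[0,0,-0.8]], "jaw": [-1,-1,-1,-1,-1,-1,-1,-1,-1,-1]}}

```text
clock: 25.28
tool_pos: [0.5916, -0.1533, 0.2892]
eef_rot: [0.997, -0.076, 0.001, 0.001]
contact_force: [0.3, 0.0, -0.3]
opening: 0.998
```

Request:
{"fn": "move_arm", "kwargs": {"turn": [[0,0,0],[0,0,0],[0,0,0],[0,0,0],[0,0,0],[0,0,0],[0,0,0],[0,0,0],[0,0,0],[0,0,0]], "dp": [[-0.6,0,-0.3],[-0.6,0,-0.3],[-0.6,0,-0.3],[-0.6,0,-0.3],[-0.6,0,0],[-0.6,0,0],[-0.4,0,0],[-0.2,0,0],[0,0,0],[0,0,0]], "jaw": [-1,-1,-1,-1,-1,-1,-1,-1,-1,-1]}}

```text
clock: 26.12
tool_pos: [0.4885, -0.1375, 0.3176]
eef_rot: [0.997, -0.076, 0.001, 0.001]
contact_force: [-0.1, -0.1, 0.7]
opening: 1.002
```

```bash
python3 -c "
from plant import r
import cv2
for n in ('side','top'):
    d=r.snapshot(n); cv2.imwrite(f'pics/q_{n}.png',d['frame'])
    f=d['frame'][215:405,220:460] if n=='side' else d['frame'][140:300,360:520]
    cv2.imwrite(f'pics/qz_{n}.png',cv2.resize(f,None,fx=3,fy=3,interpolation=cv2.INTER_CUBIC))
s=r.get_state(); print(s['clock'],s['tool_pos'],s['contact_force'])"
```

```text
26.2167 [ 0.48880406 -0.13742138  0.31717823] [-0.03286179  1.23891356  0.45709798]
```

View pics/q_top.png

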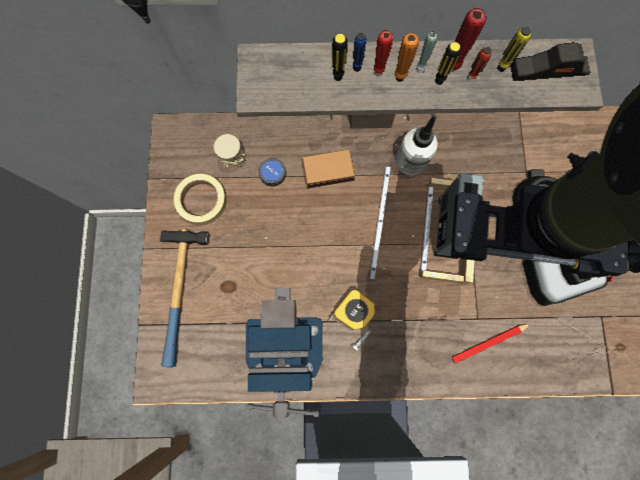

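View pics/qz_side.png

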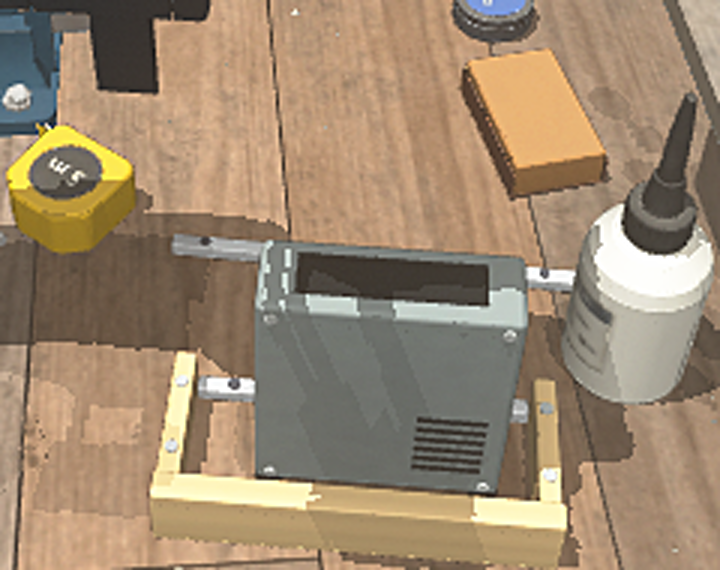

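The supply stands free inside the bay and the other things look unmoved. One last numeric check of pose and bystanders.

```bash
python3 - <<'E'
from plan import *
from plant import r
d=r.snapshot('side'); c=cam(d)
Z=lambda a:(np.array(a,float)+.5)/3-.5+np.array([220,215])
def ang(a,z,n):
    P=onplane(c,Z(a),z); v=P[1]-P[0]; print(n,np.round(w2b(P)*1000,1).tolist(),round(np.rad2deg(np.arctan2(v[1],v[0])-BY),2))
ang([[261,241],[525,257]],.156,"back top"); ang([[257,310],[523,327]],.156,"front top"); ang([[257,477],[497,493]],.016,"case bottom")
ang([[190,478],[535,498]],.040,"fence inner top")
a=cv2.imread('pics/a_top.png'); b=cv2.imread('pics/q_top.png')
for n,(x0,y0,x1,y1) in dict(tape_m=(330,285,380,332),sand=(298,145,360,190),roll=(168,170,230,228),tin=(255,155,290,188),jar=(210,130,250,170)).items():
    A=a[y0+5:y1-5,x0+5:x1-5]; m=cv2.matchTemplate(b[y0:y1,x0:x1],A,cv2.TM_CCOEFF_NORMED); print(n,m.max().round(3),np.array(cv2.minMaxLoc(m)[3])-5)
E
```

```text
back top [[-18.7, -52.9], [-20.3, 70.1]] 0.74
front top [[21.7, -50.9], [20.4, 67.9]] 0.63
case bottom [[18.9, -51.4], [17.3, 71.0]] 0.75
fence inner top [[37.4, -82.7], [33.5, 86.7]] 1.32
tape_m 0.812 [0 0]
sand 0.998 [0 0]
roll 0.998 [0 0]
tin 0.997 [0 0]
jar 0.999 [0 0]
```

```bash
python3 -c "
from plant import r
print(r.finish_job(), r.get_state()['clock'])"
```

```text
the job is handed in; nothing more can be done
the job is handed in; nothing more can be done
```

The power supply is standing in the bay, released, and the job is handed in at about 26 s of the 72 s allowed. No verdict was reported.

I gripped it across the top and walked it in with six tip-swing-set-down steps, right and left end alternately. The tips were about 9–9.5°. The right end and then the left crossed the rail, and both then went over the lip in the same order. At every reading the tool was pressing lightly down (about 3–10 N), so a foot stayed loaded on the bench at each check.

**Last checks after release:**
- **Position:** the case spans about x −19 to +21 mm and y −52 to +70 mm in the bay frame, inside the lip, fence and cheeks.
- **Level:** tool tilt was within 0.1° when it was set down.
- **Squareness:** the supply's yaw measured 0.6–0.75° against my assumed bay axes. The fence edge measured 0.35° once and 1.3° the second time, so the two should be parallel to within about 1°.
- **Bystanders:** template matching gave zero shift for the tape measure, sanding block, roll of tape, tin and jar. The tape measure's match score was lower (0.81) because part of it lay in the arm's shadow.

**One disagreement:** on the three set-downs I checked against the image, the side camera put the feet about 2–4 mm behind the position predicted from the tool. I allowed for this in the lip swings.

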